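Pull-test the re-glued drawer knobs

ROBOT

A 7-joint arm with a two-finger parallel gripper is mounted at the origin on the work surface. World frame = base frame: x ahead of the robot, y to its left, z up, the work surface at z = 0. Lengths are in m, angles in rad, forces in N, time in s.
With the tool pointing down it reaches from about 0.4 to 0.925 m from the base axis. Payload 4.1 kg.
Tool frame: the origin (TCP) lies at the very end of the fingers, on their centre line; the grasp point (between the pads) lies 19 mm behind it; z points along the fingers, x is the direction in which the jaws open and shut, and the axes are right-handed (so a half turn about z gives the same grasp; the last joint's range is limited). The gripper opens to 85 mm and grips with 20 to 120 N. Pads are 22 mm wide; open, the fingers measure 114 mm over their backs; the gripper's body (76 mm by 85 mm) begins 54 mm behind the grasp point. The pads swing forward as they close: fully open they stand 13 mm farther back than shut.
Start: joints at [-1.325, 0.398, 0.045, 1.537, -0.019, 1.207, -0.051], TCP at [0.22, 0.612, 0.231] pointing down, gripper open.
Joint ranges: [-2.82, 2.82], [-0.49, 2.23], [-1.37, 1.46], [0, 2.46], [-1.36, 4.5], [0.23, 2], [-2.94, 2.94]. Speed limits (rad/s): [2.57, 2.57, 3.14, 3.14, 3.14, 3.14, 3.14].

INTERFACE

Orientations are given as a unit quaternion [w, x, y, z].
In Python, from station import robot, viewer gives the robot as it stands. The module is installed in compiled form; this text tells all that it offers.
- The arm moves only by the tool move_arm, never from a script. Its argument "motion" is a list of rows, each a list of 3 entries, a list of its own where there are three numbers: the shift along the world's x, y, z in m, then the turn about the world's z in degrees, then the opening, from 0 (shut) to 1 (fully open). In form: [[[x, y, z], twist, gripper], ...]. A call has 1 to 10 rows; each row shifts and turns the commanded pose from where the row before left it; what a row does not reach is not made up. A row lasts 1/12 s, in which the tool goes at most 41.7 mm and 7.16 degrees, less where a joint would pass 70% of its speed; a pose out of reach is approached as far as the arm can. A call with a gripper value outside its range is refused whole. The fingers move at their own pace and stop on an object; the grip force is fixed at half the most. Time passes only in rows, so rows that do not move let the fingers close. It gives the time, the measured TCP pose, the force and the opening at its end, in the units of the state.
- robot.state(): the state, without advancing time (a new reading comes with each control period).
- viewer.read_camera(name): name is "scene" or "top" or "wrist"; returns a dict with "frame" (400x640x3 uint8, red, green, blue), "mtx" (3x3 intrinsics, pixels), "world_from_camera" (4x4, takes a point from camera to world coordinates). Camera axes: x right, y up, looking along -z (the intrinsics and any distortion apply to the point x, -y, -z); pixel columns grow to the right and rows downward; lengths in m; the calibration is good to about 2 mm. A picture is of the moment at which its call begins. There is no depth.
- robot.hand_in(): hands the job in, once; it reports no verdict.
Trained networks look in a picture, given as the dict that the camera call returned (one of the last four; its "shot" number tells which), for a name from the list of things; names that differ only in an ending like _2 or _b are one class to them, and where a whole thing is asked for, a point or a joint stands for the part that bears it (a point fixed in the world has none). Each returns a list of dicts, best first, with "p" (0 to 1); they miss things now and then, are a little off and sometimes report something else, mostly with a low value. They report only what shows in the picture. A call takes as long as a camera call. They do not tell look-alikes from the thing itself.
- viewer.silhouettes(picture, query): "mask" (400x640 bool, what is visible of it) and "uv" ([column, row] in pixels, amid what is visible of it).
The state is a dict: "time": time; "joint_pos": joint angles; "joint_velocities": joint speeds; "effort": joint torques, N m; "tcp_pos": TCP position; "tool_rot": TCP orientation; "force": force on the tool from outside, world axes, zero at the start; "wrist_torque": the same for the moment, N m; "width": finger opening in m.
Only numpy, scipy, OpenCV 4.12 (cv2) and the standard library are available. Lean on these libraries where they do the work, as an engineer would, in place of code of your own. Each camera call takes 0.05 s, during which the arm holds its last target. There are 200 camera calls.

TASK

The brass knobs of the little chest drawers have been glued back on and must be proved before sale. First check the empty pull gauge by drawing its slide out by the tab at its rear to the long mark and letting it go home; then, from the shortest drawer to the longest, stand each drawer in the cradle behind the two posts, knob towards you, pull it by its knob until the pointer is on the long mark, hold it there for a good second, let it back, and stand the drawer flat in the wooden tray. Never draw the slide past the double line that ends the scale, leave the glue, candlestick and bucket alone, and finish with every drawer in the tray and the gauge empty and home.

Things in the scene. Friction and masses are not known exactly. Their poses are not given: they have to be found in the camera images.
- slide (a joint): How far the pull gauge's slide is drawn out (along the gauge's -x, towards the robot's side), in m: 0 = home, 0.030 = pointer on the long thick mark (within 4 mm will do), 0.045 = the double line that ends the scale, 0.060 = stop. A spring of 300 N/m draws it home (9 N at the long mark); friction is under 0.5 N, so when let go it returns by itself.
- gauge: Fixed pull gauge: dark steel base plate 260 x 110 x 10 mm with a white scale strip (85 x 30 mm, short black lines every 10 mm, a long thick line at 30 mm, a double line at 45 mm) along its -y side. Origin on the table, on the centre line, at the pointer's home. Its -x points to the robot's side and is the direction of pull; it stands turned up to 0.2 rad.
- cradle: The gauge's open aluminium cradle, moving with the slide, axes as the gauge's; at home its origin is the gauge's origin. Flat floor with its top 20 mm above the origin, from x = -70 to +95 mm and 50 mm to either side. Two posts stand at its front (-x) end, a pull tab at its rear. A drawer stands on the floor behind the posts, its knob sticking out between them towards -x.
- posts (a point): Point on the cradle floor midway between the two front posts, level with their rear faces, where the bottom of a drawer's front belongs (axes as the cradle's). The posts are 6 mm thick (towards -x), 10 mm wide, 20 to 30 mm to either side in y, and rise 36 mm above the floor.
- tab (a point): Centre of the upper part of the cradle's upright pull tab at its rear end: 12 mm thick (x), 30 mm wide (y), rising from the floor to 65 mm above the cradle's origin; this point is 15 mm below its top and 30 mm above the cradle floor.
- pointer (a point): Tip of the red pointer needle on the slide, lying over the scale strip.
- long_mark (a point): The long thick line on the scale strip, 30 mm from the pointer's home.
- tray: Fixed shallow wooden tray 206 (x) x 366 (y) mm, floor 4 mm above the table, rim 8 mm wide and 10 mm high, inner space 190 x 350 mm. Origin: centre of its underside on the table; never turned.
- short_drawer: The short of the little wooden drawers, an open box 60 mm long (x) x 60 mm wide (y) x 45 mm high, about 0.2 kg; may be absent. Origin: centre of the box, half-way up (22.5 mm above its underside); x runs from the knob's side (-x, the front) to the back. Its brass knob sticks out 34 mm from the middle of the front.
- knob_short: Brass knob glued to the short drawer's front: round head 26 mm in diameter, 18 mm long, its axis along the drawer's x. Origin: centre of the head, 25 mm in front of the drawer's front and 25 mm above the drawer's underside; a neck 12 mm thick joins head and front.
- medium_drawer: The medium of the little wooden drawers, an open box 80 mm long (x) x 60 mm wide (y) x 45 mm high, about 0.2 kg; may be absent. Origin: centre of the box, half-way up (22.5 mm above its underside); x runs from the knob's side (-x, the front) to the back. Its brass knob sticks out 34 mm from the middle of the front.
- knob_medium: Brass knob glued to the medium drawer's front: round head 26 mm in diameter, 18 mm long, its axis along the drawer's x. Origin: centre of the head, 25 mm in front of the drawer's front and 25 mm above the drawer's underside; a neck 12 mm thick joins head and front.
- long_drawer: The long of the little wooden drawers, an open box 100 mm long (x) x 60 mm wide (y) x 45 mm high, about 0.2 kg; may be absent. Origin: centre of the box, half-way up (22.5 mm above its underside); x runs from the knob's side (-x, the front) to the back. Its brass knob sticks out 34 mm from the middle of the front.
- knob_long: Brass knob glued to the long drawer's front: round head 26 mm in diameter, 18 mm long, its axis along the drawer's x. Origin: centre of the head, 25 mm in front of the drawer's front and 25 mm above the drawer's underside; a neck 12 mm thick joins head and front.
- longest_drawer: The longest of the little wooden drawers, an open box 120 mm long (x) x 60 mm wide (y) x 45 mm high, about 0.2 kg; may be absent. Origin: centre of the box, half-way up (22.5 mm above its underside); x runs from the knob's side (-x, the front) to the back. Its brass knob sticks out 34 mm from the middle of the front.
- knob_longest: Brass knob glued to the longest drawer's front: round head 26 mm in diameter, 18 mm long, its axis along the drawer's x. Origin: centre of the head, 25 mm in front of the drawer's front and 25 mm above the drawer's underside; a neck 12 mm thick joins head and front.
- glue: White glue bottle, 44 mm in diameter, 110 mm high: leave alone. Origin: centre of its underside.
- candlestick: Brass candlestick, 72 mm foot, 100 mm high: leave alone. Origin: centre of its underside.
- bucket: Small wooden bucket, 100 mm wide, 90 mm high: leave alone. Origin: centre of its underside.
Mind the look-alikes: they are no part of the job. What is shaped like the short_drawer but green is not meant.

How it is judged:
On the way, in this order (a step that is already met when the one before it is completed fails the run):
1. the empty gauge's slide is drawn out by its cradle to the long mark (26 to 34 mm) (value of joint slide between 0.026 and 0.034 m and contact force between the fingers and cradle above 2 N and contact force between each of short_drawer, medium_drawer, long_drawer, longest_drawer and cradle below 0.2 N), for 0.2 s.
2. the slide is back home (below 4 mm) (value of joint slide below 0.004 m), for 0.2 s.
3. the short drawer, standing in the cradle, is pulled by its knob against the posts (over 5 N on the cradle) until it and the slide stand at the long mark (26 to 34 mm out), for 0.8 s (x of short_drawer in the frame of gauge between -0.063 and -0.055 m and contact force between the fingers and knob_short above 3 N and contact force between short_drawer and cradle above 5 N and y of short_drawer in the frame of cradle between -0.03 and 0.03 m and z of short_drawer in the frame of cradle below 0.055 m and angle between short_drawer's own z axis and vertical below 0.3 rad), for 0.8 s.
4. the medium drawer, standing in the cradle, is pulled by its knob against the posts (over 5 N on the cradle) until it and the slide stand at the long mark (26 to 34 mm out), for 0.8 s (x of medium_drawer in the frame of gauge between -0.053 and -0.045 m and contact force between the fingers and knob_medium above 3 N and contact force between medium_drawer and cradle above 5 N and y of medium_drawer in the frame of cradle between -0.03 and 0.03 m and z of medium_drawer in the frame of cradle below 0.055 m and angle between medium_drawer's own z axis and vertical below 0.3 rad), for 0.8 s.
5. the long drawer, standing in the cradle, is pulled by its knob against the posts (over 5 N on the cradle) until it and the slide stand at the long mark (26 to 34 mm out), for 0.8 s (x of long_drawer in the frame of gauge between -0.043 and -0.035 m and contact force between the fingers and knob_long above 3 N and contact force between long_drawer and cradle above 5 N and y of long_drawer in the frame of cradle between -0.03 and 0.03 m and z of long_drawer in the frame of cradle below 0.055 m and angle between long_drawer's own z axis and vertical below 0.3 rad), for 0.8 s.
6. the longest drawer, standing in the cradle, is pulled by its knob against the posts (over 5 N on the cradle) until it and the slide stand at the long mark (26 to 34 mm out), for 0.8 s (x of longest_drawer in the frame of gauge between -0.033 and -0.025 m and contact force between the fingers and knob_longest above 3 N and contact force between longest_drawer and cradle above 5 N and y of longest_drawer in the frame of cradle between -0.03 and 0.03 m and z of longest_drawer in the frame of cradle below 0.055 m and angle between longest_drawer's own z axis and vertical below 0.3 rad), for 0.8 s.
At the end, for the whole second after the job is handed in: Every drawer present stands flat (tilt under 0.06 rad) and at rest on the tray's floor inside its rim (box centre within 70 mm in x and 155 mm in y of the tray's centre), not stacked; the gauge is empty and its slide home (under 4 mm) (value of joint slide below 0.004 m and x of short_drawer in the frame of tray between -0.07 and 0.07 m and y of short_drawer in the frame of tray between -0.155 and 0.155 m and z of each of short_drawer, medium_drawer, long_drawer, longest_drawer in the frame of tray below 0.032 m and angle between each of short_drawer, medium_drawer, long_drawer, longest_drawer's own z axis and vertical below 0.06 rad and linear speed of each of short_drawer, medium_drawer, long_drawer, longest_drawer below 0.02 m/s and x of medium_drawer in the frame of tray between -0.07 and 0.07 m and y of medium_drawer in the frame of tray between -0.155 and 0.155 m and x of long_drawer in the frame of tray between -0.07 and 0.07 m and y of long_drawer in the frame of tray between -0.155 and 0.155 m and x of longest_drawer in the frame of tray between -0.07 and 0.07 m and y of longest_drawer in the frame of tray between -0.155 and 0.155 m); the robot touches nothing.
It fails at once if the slide is drawn past the double line (45 mm) (value of joint slide above 0.047 m).
It fails at once if the glue is moved more than 30 mm (distance of glue from where it was at the start of the episode above 0.03 m).
It fails at once if the candlestick is moved more than 30 mm (distance of candlestick from where it was at the start of the episode above 0.03 m).
It fails at once if the bucket is moved more than 30 mm (distance of bucket from where it was at the start of the episode above 0.03 m).
Of short_drawer, medium_drawer, long_drawer, longest_drawer only 3 to 4 are there at a start; the rules pass over those that are not, and their reading is None.
At some moment in a run one of short_drawer, medium_drawer, long_drawer, longest_drawer may be knocked a few centimetres aside while the robot is not near it.
Once in a run the grip may slacken for a moment while it holds something.
It also fails if it takes over 210 s, if anything falls off the work surface, if the arm or the gripper's body presses on something with over 40 N, if the wrist force passes 120 N, or if a joint passes its speed limit or range.

## Working session

There is one attempt and no reset: what is moved stays moved. The work goes in short steps, Python scripts to look and compute and a tool call to move; the robot and the scene stay as the last step left them, time stands still between calls to the robot, and variables do not carry over. Pictures are saved under pics/ and viewed, about 12 in all and at most 16, crops included, and the job is handed in when it is done.

Besides the shell and the picture viewer there is one more tool, called after "Emit:" as name([rows], argument=value, ...), one row to a line, values as JSON. move_arm: Moves the arm, as the interface text tells. Its arguments: {"type":"object","properties":{"motion":{"type":"array","items":{"type":"array"}}},"required":["motion"]}

```bash
mkdir -p pics; cat > h.py <<'E'
import numpy as np, cv2
from station import robot, viewer
def px2w(c,uv,z):
    K=np.array(c["mtx"]);T=np.array(c["world_from_camera"])
    d=np.linalg.inv(K)@[uv[0],uv[1],1.]; d=T[:3,:3]@(d*[1,-1,-1]); o=T[:3,3]
    return o+d*(z-o[2])/d[2]
def w2px(c,p):
    K=np.array(c["mtx"]);T=np.array(c["world_from_camera"])
    q=(T[:3,:3].T@(np.array(p)-T[:3,3]))*[1,-1,-1]; q=K@q; return q[:2]/q[2]
def save(c,n): cv2.imwrite(f"pics/{n}.png",c["frame"][:,:,::-1])
E
python3 - <<'E'
from h import *
np.set_printoptions(precision=4,suppress=True)
s=robot.state(); print(s)
for n in("top","scene"):
    c=viewer.read_camera(n); save(c,n+"0"); print(n,c["mtx"],c["world_from_camera"], c.keys())
    if n=="top":
        for q in["short_drawer","medium_drawer","long_drawer","longest_drawer","knob_short","knob_medium","knob_long","knob_longest","cradle","tab","gauge","tray","glue","candlestick","bucket"]:
            for r in viewer.silhouettes(c,q)[:5]:
                u=r["uv"]; print(q,round(r["p"],2),np.round(u),r["mask"].sum(),px2w(c,u,0.03)[:2])
E
```

```text
{'time': 0.0, 'joint_pos': array([-1.325 ,  0.3991,  0.045 ,  1.5378, -0.0187,  1.2069, -0.0507]), 'joint_velocities': array([-0.0004, -0.0004, -0.    ,  0.0007, -0.0006,  0.    , -0.0012]), 'effort': array([ -0.0001, -47.51  ,   1.3647, -25.4224,   0.0116,   0.0091,
        -0.    ]), 'tcp_pos': array([0.2195, 0.6112, 0.2303]), 'tool_rot': array([ 0.0006,  0.8179,  0.5754, -0.0007]), 'force': array([-0.3866,  0.7127, -0.0996]), 'wrist_torque': array([ 0.0008, -0.0182, -0.0249]), 'width': 0.08548892257253536}
top [[446.7556   0.     314.8806]
 [  0.     446.7556 207.4476]
 [  0.       0.       1.    ]] [[-0.0158  0.9914 -0.1299  0.3754]
 [-0.9997 -0.0181 -0.0162  0.0321]
 [-0.0184  0.1296  0.9914  1.1371]
 [ 0.      0.      0.      1.    ]] dict_keys(['frame', 'mtx', 'world_from_camera', 'shot'])
short_drawer 0.98 [309. 269.] 698 [0.3672 0.0671]
short_drawer 0.96 [223. 298.] 839 [0.3018 0.2783]
short_drawer 0.8 [249. 247.] 751 [0.4253 0.2143]
medium_drawer 0.84 [186. 182.] 1017 [0.5905 0.3742]
medium_drawer 0.62 [325. 172.] 2495 [0.6114 0.0237]
longest_drawer 0.64 [324. 169.] 2600 [0
[... 578 characters left out ...]
ray 0.7 [458. 209.] 11882 [ 0.5103 -0.3047]
tray 0.57 [239. 175.] 1412 [0.6069 0.24  ]
tray 0.21 [255. 262.] 131 [0.3872 0.2006]
glue 0.78 [443. 127.] 459 [ 0.7204 -0.2784]
glue 0.31 [254. 265.] 87 [0.3796 0.202 ]
candlestick 0.64 [261. 124.] 680 [0.7385 0.1854]
candlestick 0.62 [445. 125.] 423 [ 0.7261 -0.2848]
bucket 0.65 [396. 115.] 1971 [ 0.755  -0.1604]
bucket 0.46 [325. 180.] 4637 [0.5883 0.0239]
scene [[375.7364   0.     320.6849]
 [  0.     375.7364 192.6066]
 [  0.       0.       1.    ]] [[-0.7395 -0.3936  0.5461  1.1384]
 [ 0.6728 -0.4564  0.5822  0.6837]
 [ 0.0201  0.798   0.6024  0.7556]
 [ 0.      0.      0.      1.    ]] dict_keys(['frame', 'mtx', 'world_from_camera', 'shot'])
```

```bash
python3 - <<'E'
import cv2
a=cv2.imread("pics/top0.png")[90:340,150:550]; cv2.imwrite("pics/a1.png",cv2.resize(a,(800,500),interpolation=cv2.INTER_CUBIC))
E
```

```text
(no output)
```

View pics/a1.png

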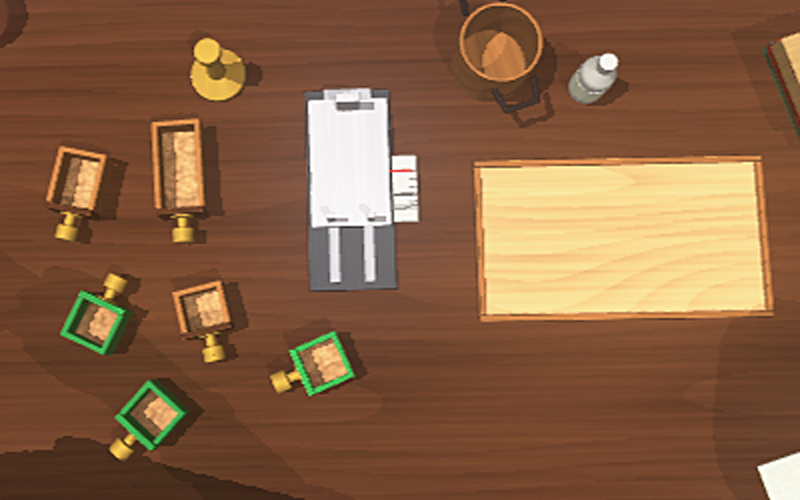

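View pics/scene0.png

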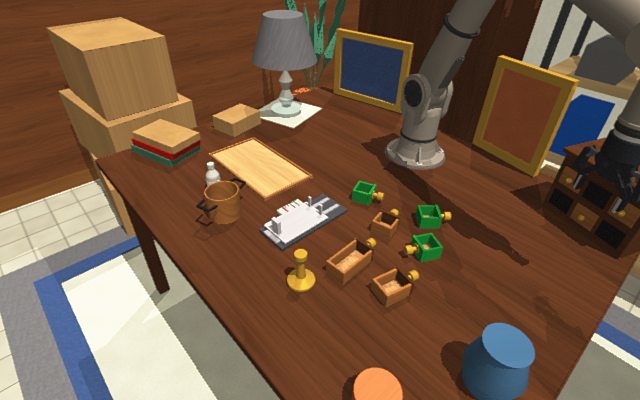

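```bash
cat >> h.py <<'E'
from scipy.optimize import minimize
def boxpts(x0,x1,y0,y1,z0,z1): return np.array([[x,y,z] for x in(x0,x1) for y in(y0,y1) for z in(z0,z1)])
def rend(c,parts,pose,S=4):
    x,y,a=pose; R=np.array([[np.cos(a),-np.sin(a),0],[np.sin(a),np.cos(a),0],[0,0,1]])
    m=np.zeros((400*S,640*S),np.uint8)
    for P in parts:
        uv=np.array([w2px(c,R@p+[x,y,0]) for p in P]); h=cv2.convexHull(((uv+.5)*S).astype(np.int32)); cv2.fillConvexPoly(m,h,255)
    return cv2.resize(m,(640,400),interpolation=cv2.INTER_AREA)/255.
def fit(c,mask,parts,p0):
    f=lambda p: np.abs(rend(c,parts,p)-mask).sum()
    best=None
    for da in(-.15,0,.15):
        q=np.array(p0)+[0,0,da]
        r=minimize(f,q,method="Nelder-Mead",options=dict(initial_simplex=[q,q+[.01,0,0],q+[0,.01,0],q+[0,0,.1]],xatol=1e-4,fatol=.5,maxiter=150))
        if best is None or r.fun<best.fun: best=r
    return best.x,best.fun
def drawer(L,z=0): return [boxpts(-L/2,L/2,-.03,.03,z,z+.045)]
CR=[boxpts(-.07,.095,-.05,.05,.012,.02),boxpts(-.065,-.059,.02,.03,.02,.056),boxpts(-.065,-.059,-.03,-.02,.02,.056),boxpts(.083,.095,-.015,.015,.02,.065)]
LEN=dict(short=.06,medium=.08,long=.1,longest=.12)
def look(c,q,near,rad=.05):
    rs=[r for r in viewer.silhouettes(c,q) if np.linalg.norm(px2w(c,r["uv"],.03)[:2]-near)<rad]
    return rs[0] if rs else None
E
python3 - <<'E'
from h import *
np.set_printoptions(precision=4,suppress=True)
for cam in("top","scene"):
    c=viewer.read_camera(cam)
    for near,qs,Ls in(((.4253,.2143),["short_drawer"],(.06,.08)),((.59,.374),["medium_drawer","long_drawer"],(.06,.08,.1)),((.608,.243),["longest_drawer","long_drawer"],(.08,.1,.12))):
        for q in qs:
            r=look(c,q,near)
            if r is None: print(cam,q,None); continue
            for L in Ls: print(cam,q,r["mask"].sum(),L,*fit(c,r["mask"],drawer(L),(*near,0)))
    r=look(c,"cradle",(.61,.023),.08)
    if r: print(cam,"cradle",r["mask"].sum(),*fit(c,r["mask"],CR,(.6,.023,0)))
    if cam=="top":
        r=look(c,"tray",(.51,-.305)); 
        if r: print("tray",*fit(c,r["mask"],[boxpts(-.103,.103,-.183,.183,0,.01)],(.51,-.305,0)))
        print("pointer row", px2w(c,(351,175),.012), [ (q,px2w(c,viewer.silhouettes(c,q)[0]["uv"],0)[:2]) for q in("glue","candlestick","bucket")])
E
```

```text
top short_drawer 766 0.06 [0.4298 0.2095 0.2525] 145.96470588235292
top short_drawer 766 0.08 [0.4197 0.2073 0.2433] 260.78431372549016
top medium_drawer 996 0.06 [ 0.5985  0.3693 -0.1409] 308.2392156862745
top medium_drawer 996 0.08 [ 0.5936  0.3698 -0.2398] 161.46666666666667
top medium_drawer 996 0.1 [ 0.5836  0.3725 -0.2327] 279.45882352941175
top long_drawer None
top longest_drawer 1325 0.08 [0.6191 0.2416 0.0547] 452.16078431372546
top longest_drawer 1325 0.1 [0.6098 0.2414 0.0354] 259.27450980392155
top longest_drawer 1325 0.12 [0.6061 0.2408 0.0562] 180.58431372549018
top long_drawer None
top cradle 2544 [0.6039 0.026  0.0157] 74.94509803921568
tray [ 0.514  -0.3168 -0.0002] 148.03529411764708
pointer row [ 0.6048 -0.0433  0.012 ] [('glue', array([ 0.7327, -0.2891])), ('candlestick', array([0.7444, 0.198 ])), ('bucket', array([ 0.7618, -0.1734]))]
scene short_drawer 647 0.06 [0.4335 0.2102 0.2032] 64.09019607843138
scene short_drawer 647 0.08 [0.4258 0.2069 0.3007] 81.21176470588236
scene medium_drawer 1177 0.06 [ 0.6034  0.3685 -0.2457] 309.51372549019607
scene medium_drawer 1177 0.08 [ 0.5961  0.3683 -0.1595] 128.0313725490196
scene medium_drawer 1177 0.1 [ 0.5878  0.3683 -0.12  ] 195.7686274509804
scene long_drawer None
scene longest_drawer 1285 0.08 [0.6237 0.242  0.0011] 399.1294117647059
scene longest_drawer 1285 0.1 [0.6166 0.242  0.0168] 240.61960784313723
scene longest_drawer 1285 0.12 [0.6122 0.2407 0.0921] 145.14901960784314
scene long_drawer None
scene cradle 1433 [0.6063 0.0232 0.016 ] 77.68235294117648
```

Emit:
move_arm([
  [[0.0237, -0.0293, 0], -3.5, 1],
  [[0.0237, -0.0293, 0], -3.5, 1],
  [[0.0237, -0.0293, 0], -3.5, 1],
  [[0.0237, -0.0293, 0], -3.5, 1],
  [[0.0237, -0.0293, 0], -3.5, 1],
  [[0.0237, -0.0293, 0], -3.5, 1],
  [[0.0237, -0.0293, 0], -3.5, 1],
  [[0.0237, -0.0293, 0], -3.5, 1],
  [[0.0237, -0.0293, 0], -3.5, 1],
  [[0.0237, -0.0293, 0], -3.5, 1],
])

```text
time: 2.58
tcp_pos: [0.4576, 0.3173, 0.2317]
tool_rot: [-0.0, 0.953, 0.301, 0.0]
force: [0.5, -1.1, -0.7]
width: 0.0858
```

Emit:
move_arm([
  [[0.0237, -0.0293, 0], -3.5, 0.6],
  [[0.0237, -0.0293, 0], -3.5, 0.6],
  [[0.0237, -0.0293, 0], -3.5, 0.6],
  [[0.0237, -0.0293, 0], -3.5, 0.6],
  [[0.0237, -0.0293, 0], -3.5, 0.6],
  [[0.0237, -0.0293, 0], -3.5, 0.6],
  [[0.0237, -0.0293, 0], -3.5, 0.6],
  [[0.0237, -0.0293, 0], -3.5, 0.6],
  [[0.0237, -0.0293, 0], -3.5, 0.6],
  [[0.0237, -0.0293, 0], -3.5, 0.6],
])

```text
time: 3.42
tcp_pos: [0.6947, 0.0246, 0.2314]
tool_rot: [-0.0, 1.0, 0.001, 0.0]
force: [0.2, -0.1, 0.4]
width: 0.0514
```

```bash
cat >> h.py <<'E'
def yaw(s):
    w,x,y,z=s["tool_rot"]; return np.degrees(np.arctan2(2*(x*y+w*z),1-2*(y*y+z*z)))
def st():
    s=robot.state(); print("t",round(s["time"],2),"tcp",np.round(s["tcp_pos"],4),"yaw",round(yaw(s),2),"F",np.round(s["force"],1),"w",round(s["width"],4),"j",np.round(s["joint_pos"],2))
E
python3 - <<'E'
from h import *
st()
c=viewer.read_camera("wrist"); save(c,"w1")
E
```

```text
t 3.42 tcp [0.6947 0.0246 0.2314] yaw 0.11 F [ 0.2 -0.1  0.4] w 0.0514 j [-0.45  0.53  0.54  1.42 -0.28  1.26  0.11]
```

View pics/w1.png

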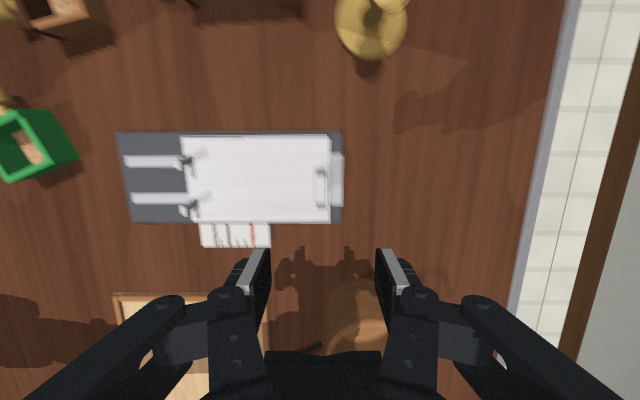

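```bash
python3 - <<'E'
from h import *
np.set_printoptions(precision=4,suppress=True)
c=viewer.read_camera("wrist")
r=look(c,"cradle",(.61,.023),.1)
p,e=fit(c,r["mask"],CR,(.605,.024,0.016)); print(p,e,r["mask"].sum())
a,b=np.cos(p[2]),np.sin(p[2]); print("tab",p[0]+.089*a,p[1]+.089*b)
E
```

```text
[0.6038 0.0227 0.0109] 259.043137254902 12837
tab 0.6927584186342757 0.023720855539355507
```

Emit:
move_arm([
  [[-0.002, -0.001, -0.03], 0.5, 0.6],
  [[0, 0, -0.04], 0, 0.6],
  [[0, 0, -0.04], 0, 0.6],
  [[0, 0, -0.04], 0, 0.6],
  [[0, 0, -0.03], 0, 0.6],
  [[0, 0, -0.02], 0, 0.6],
  [[0, 0, 0], 0, 0.6],
  [[0, 0, 0], 0, 0.0],
  [[0, 0, 0], 0, 0.0],
  [[0, 0, 0], 0, 0.0],
])

```text
time: 4.4
tcp_pos: [0.692, 0.0253, 0.0338]
tool_rot: [-0.0, 1.0, 0.007, 0.0]
force: [-18.7, 0.9, 10.8]
width: 0.0153
```

Emit:
move_arm([
  [[0, 0, 0], 0, 0.0],
  [[0, 0, 0], 0, 0.0],
  [[0, 0, 0], 0, 0.0],
])

```text
time: 4.65
tcp_pos: [0.6901, 0.0252, 0.0338]
tool_rot: [-0.001, 1.0, 0.006, -0.002]
force: [-7.5, 1.5, 7.2]
width: 0.0116
```

```bash
python3 - <<'E'
from h import *
st()
c=viewer.read_camera("scene"); save(c,"s1")
x,y=map(int,w2px(c,(.61,.02,.03)));a=c["frame"][y-70:y+70,x-90:x+90,::-1]; cv2.imwrite("pics/s1c.png",cv2.resize(a,(720,560),interpolation=cv2.INTER_CUBIC))
E
```

```text
t 4.65 tcp [0.6901 0.0252 0.0338] yaw 0.74 F [-7.5  1.5  7.2] w 0.0116 j [-0.4   0.71  0.46  1.6  -0.37  0.92  0.2 ]
```

View pics/s1c.png

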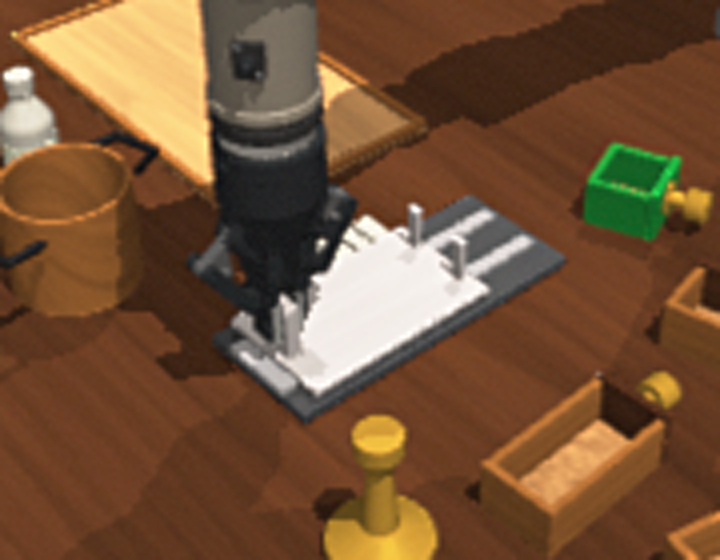

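Emit:
move_arm([
  [[-0.004, 0, 0], 0, 0],
  [[-0.004, 0, 0], 0, 0],
  [[-0.004, 0, 0], 0, 0],
  [[-0.004, 0, 0], 0, 0],
  [[-0.004, 0, 0], 0, 0],
  [[-0.004, 0, 0], 0, 0],
  [[-0.004, 0, 0], 0, 0],
  [[-0.004, 0, 0], 0, 0],
  [[-0.001, 0, 0], 0, 0],
  [[0, 0, 0], 0, 0],
])

```text
time: 5.53
tcp_pos: [0.663, 0.0249, 0.0339]
tool_rot: [-0.0, 1.0, 0.006, 0.005]
force: [8.6, 0.0, 2.9]
width: 0.0109
```

```bash
python3 - <<'E'
from h import *
st()
c=viewer.read_camera("top"); save(c,"t1")
r=look(c,"cradle",(.59,.023),.1)
if r: print(fit(c,r["mask"]*1.,CR,(.58,.024,0.013)))
a=c["frame"][120:220,290:370,::-1]; cv2.imwrite("pics/t1c.png",cv2.resize(a,(480,600),interpolation=cv2.INTER_CUBIC))
E
```

```text
t 5.53 tcp [0.663  0.0249 0.0339] yaw 0.74 F [8.6 0.  2.9] w 0.0109 j [-0.43  0.66  0.46  1.69 -0.37  0.87  0.2 ]
(array([ 0.57447302, -0.00701454,  0.30495783]), np.float64(1839.4470588235295))
```

View pics/t1c.png

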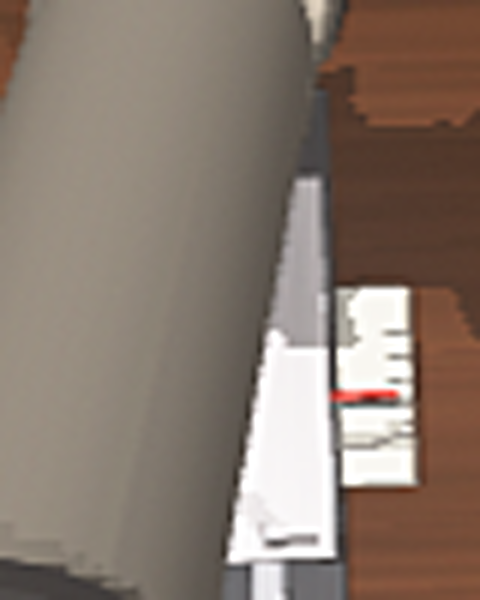

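Emit:
move_arm([
  [[-0.001, 0, 0], 0, 0],
  [[0, 0, 0], 0, 0],
  [[0, 0, 0], 0, 0],
  [[0, 0, 0], 0, 0],
  [[0.008, 0, 0], 0, 0],
  [[0.01, 0, 0], 0, 0],
  [[0.01, 0, 0], 0, 0],
  [[0.004, 0, 0], 0, 0],
  [[0, 0, 0], 0, 0],
  [[0, 0, 0], 0, 0],
])

```text
time: 6.47
tcp_pos: [0.6901, 0.0252, 0.0338]
tool_rot: [-0.001, 1.0, 0.007, 0.0]
force: [-2.7, 1.6, 12.0]
width: 0.0109
```

Emit:
move_arm([
  [[0, 0, 0], 0, 0.6],
  [[0, 0, 0], 0, 0.6],
  [[0, 0, 0], 0, 0.6],
  [[0, 0, 0.03], 0, 0.6],
  [[0, 0, 0.04], 0, 0.6],
  [[0, 0, 0.04], 0, 0.6],
  [[-0.02, 0.02, 0.03], 7, 1],
  [[-0.025, 0.025, 0.02], 7, 1],
  [[-0.025, 0.025, 0.02], 7, 1],
  [[-0.025, 0.025, 0.0], 7, 1],
])

```text
time: 7.3
tcp_pos: [0.5962, 0.1205, 0.2157]
tool_rot: [0.0, 0.968, 0.251, 0.004]
force: [0.2, 1.1, 0.9]
width: 0.0856
```

```bash
python3 - <<'E'
from h import *
np.set_printoptions(precision=4,suppress=True)
st()
c=viewer.read_camera("top"); save(c,"t2")
r=look(c,"cradle",(.6,.023),.1)
if r: print(fit(c,r["mask"]*1.,CR,(.6,.024,0.013)))
r=look(c,"short_drawer",(.4315,.21))
if r: print(fit(c,r["mask"]*1.,drawer(.06),(.43,.21,.23)))
E
```

```text
t 7.3 tcp [0.5962 0.1205 0.2157] yaw 29.03 F [0.2 1.1 0.9] w 0.0856 j [-0.6   0.36  0.42  1.68 -0.16  1.14  0.38]
(array([0.6035, 0.0257, 0.0143]), np.float64(87.48235294117647))
```

Emit:
move_arm([
  [[-0.011, 0.006, 0], -7.1, 1],
  [[-0.011, 0.006, 0], -7.1, 1],
  [[-0.011, 0.006, 0], -7.1, 1],
  [[-0.011, 0.006, 0], -7.1, 1],
  [[-0.011, 0.006, 0], -7.1, 1],
  [[-0.011, 0.006, 0], -7.1, 1],
  [[-0.011, 0.006, 0], -7.1, 1],
  [[-0.011, 0.006, 0], -7.1, 1],
  [[-0.011, 0.006, 0], -7.1, 1],
  [[-0.011, 0.006, 0], -7.1, 1],
])

```text
time: 8.28
tcp_pos: [0.4848, 0.1784, 0.2107]
tool_rot: [0.001, 0.931, -0.365, 0.0]
force: [-0.2, -0.2, 0.5]
width: 0.0854
```

Emit:
move_arm([
  [[-0.011, 0.006, 0], -7.1, 1],
  [[-0.011, 0.006, 0], -7.1, 1],
  [[-0.011, 0.006, 0], -7.1, 1],
  [[-0.011, 0.006, 0], -7.1, 1],
  [[-0.011, 0.006, 0], -7.1, 1],
])

```text
time: 8.7
tcp_pos: [0.4299, 0.2086, 0.2108]
tool_rot: [0.001, 0.775, -0.631, 0.001]
force: [-0.6, 0.0, -0.1]
width: 0.0854
```

```bash
cat >> h.py <<'E'
def find(name,near,rad=.06,cams=("top","scene","wrist"),z=0):
    for cam in cams:
        c=viewer.read_camera(cam); r=look(c,name+"_drawer",near[:2],rad)
        if r is None: print(cam,"-"); continue
        m=r["mask"]; p,e=fit(c,m*1.,drawer(LEN[name],z),near); ys,xs=np.nonzero(m)
        print(cam,np.round(p,4),"deg",round(np.degrees(p[2]),1),"err",round(e/m.sum(),2),m.sum(),"bbox",xs.min(),xs.max(),ys.min(),ys.max())
    return c
E
python3 - <<'E'
from h import *
st(); c=find("short",(.4315,.21,.23)); save(c,"w2")
E
```

```text
t 8.7 tcp [0.4299 0.2086 0.2108] yaw -78.3 F [-0.6  0.  -0.1] w 0.0854 j [-1.16  0.13  0.67  1.97 -0.09  1.07 -1.81]
top -
scene [0.4327 0.2105 0.2449] deg 14.0 err 0.11 636 bbox 371 399 209 238
wrist [0.4303 0.2075 0.2342] deg 13.4 err 0.14 4233 bbox 292 352 151 241
```

View pics/w2.png

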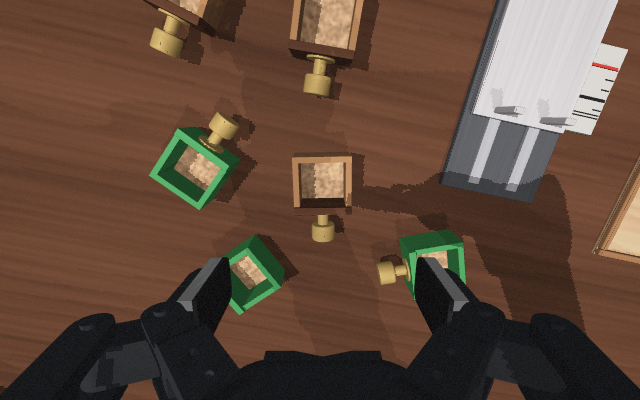

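Emit:
move_arm([
  [[0.001, 0.0005, -0.03], 1.9, 1],
  [[0, 0, -0.04], 0, 1],
  [[0, 0, -0.04], 0, 1],
  [[0, 0, -0.04], 0, 1],
  [[0, 0, -0.03], 0, 1],
  [[0, 0, -0.02], 0, 1],
  [[0, 0, -0.003], 0, 1],
  [[0, 0, 0], 0, 0],
  [[0, 0, 0], 0, 0],
  [[0, 0, 0], 0, 0],
])

```text
time: 9.83
tcp_pos: [0.4327, 0.2107, 0.0102]
tool_rot: [-0.002, 0.789, -0.615, 0.001]
force: [0.3, 0.5, -2.5]
width: 0.0588
```

Emit:
move_arm([
  [[0, 0, 0], 0, 0],
  [[0, 0, 0], 0, 0],
  [[0, 0, 0], 0, 0],
])

```text
time: 10.08
tcp_pos: [0.4322, 0.2109, 0.0099]
tool_rot: [-0.002, 0.789, -0.615, 0.001]
force: [-0.1, -0.5, 6.4]
width: 0.0591
```

```bash
python3 - <<'E'
from h import *
st(); c=find("short",(.431,.209,.23),cams=("scene",)); 
E
```

```text
t 10.08 tcp [0.4322 0.2109 0.0099] yaw -75.84 F [-0.1 -0.5  6.4] w 0.0591 j [-0.98  0.46  0.53  2.14 -0.39  0.63 -1.5 ]
scene [0.4351 0.2072 0.4624] deg 26.5 err 0.18 507 bbox 371 394 210 238
```

Emit:
move_arm([
  [[0, 0, 0.02], 0, 0],
  [[0, 0, 0.035], 0, 0],
  [[0, 0, 0.035], 0, 0],
  [[0.02, -0.025, 0.02], -2, 0],
  [[0.02, -0.025, 0], -2, 0],
  [[0.02, -0.025, 0], -2, 0],
  [[0.02, -0.025, 0], -2, 0],
  [[0.02, -0.025, 0], -2, 0],
  [[0.02, -0.025, 0], -2, 0],
  [[0.02, -0.025, 0], -1.4, 0],
])

```text
time: 11.02
tcp_pos: [0.571, 0.0345, 0.1185]
tool_rot: [-0.0, 0.711, -0.703, -0.0]
force: [0.7, 0.4, -2.0]
width: 0.0594
```

Emit:
move_arm([
  [[0.008, -0.012, 0], 0, 0],
  [[0, 0, 0], 0, 0],
])

```text
time: 11.18
tcp_pos: [0.5803, 0.0184, 0.119]
tool_rot: [0.0, 0.71, -0.705, 0.002]
force: [1.2, -0.7, -2.2]
width: 0.0594
```

```bash
python3 - <<'E'
from h import *
st(); c=find("short",(.579,.024,-.0),z=.11); save(c,"w3")
p=boxpts(-.065,-.059,-.03,.03,.02,.056)
print("posts px", [np.round(w2px(c,(.6025+q[0],.0245+q[1],q[2]))) for q in p[::3]])
E
```

```text
t 11.18 tcp [0.5803 0.0184 0.119 ] yaw -89.58 F [ 1.2 -0.7 -2.2] w 0.0594 j [-0.65  0.48  0.71  1.84 -0.37  0.96 -1.34]
top -
scene -
wrist -
posts px [array([356., 251.]), array([279., 271.]), array([285., 244.])]
```

View pics/w3.png

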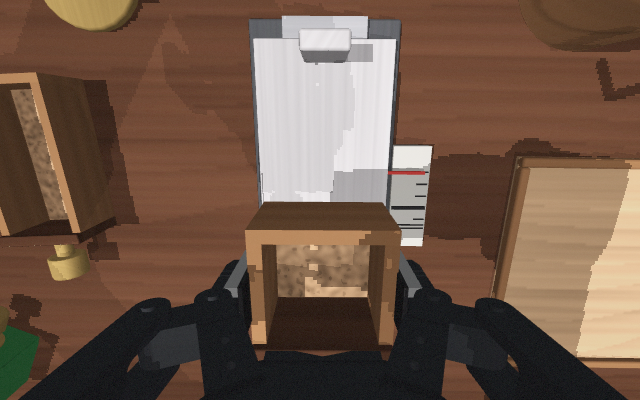

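```bash
python3 - <<'E'
from h import *
c=viewer.read_camera("wrist"); K=np.array(c["mtx"]);print(K[0,2],K[0,0])
T=np.array(c["world_from_camera"]);print(np.round(T,3))
r=look(c,"cradle",(.62,.023),.12)
m=r["mask"]
for row in(80,110,140,160):
    xs=np.nonzero(m[row])[0]; a,b=px2w(c,(xs.min()-.5+.5,row),.02),px2w(c,(xs.max()+1,row),.02); print(row,xs.min(),xs.max(),a[:2].round(4),b[:2].round(4),"mid",((a+b)/2)[:2].round(4))
b=look(c,"short_drawer",(.62,.023),.15); 
g=viewer.silhouettes(c,"short_drawer"); print([(round(q["p"],2),q["uv"],q["mask"].sum()) for q in g])
print("tcp px",w2px(c,(.5803,.0184,.119)))
E
```

```text
322.4635315206154 311.7817001565093
[[ 0.015  0.959  0.282  0.648]
 [-1.     0.014  0.004  0.025]
 [-0.    -0.282  0.959  0.26 ]
 [ 0.     0.     0.     1.   ]]
80 256 393 [0.6707 0.0726] [ 0.6722 -0.0265] mid [0.6715 0.0231]
110 257 391 [0.6501 0.0728] [ 0.6516 -0.0267] mid [0.6508 0.0231]
140 259 390 [0.6284 0.0723] [ 0.6299 -0.0276] mid [0.6291 0.0223]
160 260 389 [0.6133 0.0721] [ 0.6148 -0.028 ] mid [0.614  0.0221]
[(0.9, [323.7, 273.7], np.int64(21814)), (0.9, [15.7, 355.3], np.int64(2222)), (0.38, [328.6, 117.5], np.int64(22622))]
tcp px [332.75386152 256.37630758]
```

```bash
python3 - <<'E'
from h import *
st()
E
```

```text
t 11.68 tcp [0.5784 0.0241 0.1184] yaw -89.18 F [ 0.6  0.2 -3.1] w 0.0588 j [-0.66  0.48  0.71  1.84 -0.37  0.96 -1.34]
```

Emit:
move_arm([
  [[0.0016, -0.001, -0.03], 0, 0],
  [[0, 0, -0.03], 0, 0],
  [[0, 0, -0.018], 0, 0],
  [[0, 0, -0.007], 0, 0],
  [[0, 0, -0.003], 0, 0],
  [[0, 0, 0], 0, 0],
  [[0, 0, 0], 0, 0],
  [[0, 0, 0], 0, 1],
  [[0, 0, 0], 0, 1],
  [[0, 0, 0], 0, 1],
])

```text
time: 12.52
tcp_pos: [0.5812, 0.0223, 0.0312]
tool_rot: [-0.001, 0.712, -0.702, 0.001]
force: [0.7, 0.4, -0.3]
width: 0.0854
```

Emit:
move_arm([
  [[0, 0, 0.02], 0, 1],
  [[0, 0, 0.03], 0, 1],
  [[0, 0, 0.03], 0, 1],
  [[-0.02, 0, 0.03], 0, 0.6],
  [[-0.03, 0, 0.03], 0, 0.6],
  [[-0.03, 0, 0.03], 0, 0.6],
  [[-0.01, 0, 0.0], 0, 0.6],
  [[0, 0, 0], 0, 0.6],
  [[0, 0, 0], 0, 0.6],
])

```text
time: 13.27
tcp_pos: [0.4915, 0.0229, 0.1994]
tool_rot: [-0.001, 0.712, -0.702, -0.0]
force: [0.5, 0.7, 0.5]
width: 0.0512
```

```bash
python3 - <<'E'
from h import *
st(); c=find("short",(.579,.024,0),z=.02); st(); save(c,"w4")
E
```

```text
t 13.27 tcp [0.4915 0.0229 0.1994] yaw -89.2 F [0.5 0.7 0.5] w 0.0512 j [-0.86  0.2   0.82  1.96 -0.17  1.05 -1.52]
top -
scene [0.5787 0.0239 0.194 ] deg 11.1 err 0.17 570 bbox 292 322 196 222
wrist [ 0.578   0.0204 -0.0089] deg -0.5 err 0.15 6198 bbox 288 360 54 167
t 13.57 tcp [0.4916 0.022  0.1984] yaw -89.27 F [-0.9  0.4 -0.6] w 0.0515 j [-0.85  0.2   0.82  1.96 -0.17  1.05 -1.52]
```

View pics/w4.png

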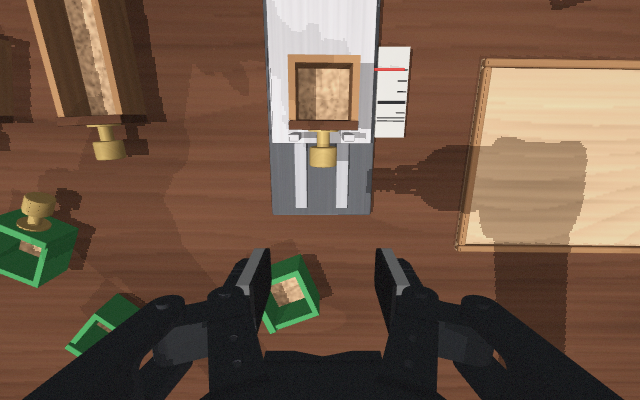

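Emit:
move_arm([
  [[0.0285, 0.0005, -0.03], 0, 0.6],
  [[0, 0, -0.04], 0, 0.6],
  [[0, 0, -0.04], 0, 0.6],
  [[0, 0, -0.03], 0, 0.6],
  [[0, 0, -0.02], 0, 0.6],
  [[0, 0, -0.012], 0, 0.6],
  [[0, 0, 0], 0, 0.6],
  [[0, 0, 0], 0, 0],
  [[0, 0, 0], 0, 0],
  [[0, 0, 0], 0, 0],
])

```text
time: 14.4
tcp_pos: [0.5214, 0.0226, 0.0289]
tool_rot: [-0.001, 0.712, -0.703, 0.001]
force: [-0.8, 0.1, 0.1]
width: 0.024
```

Emit:
move_arm([
  [[0, 0, 0], 0, 0],
  [[0, 0, 0], 0, 0],
  [[0, 0, 0], 0, 0],
])

```text
time: 14.65
tcp_pos: [0.521, 0.0226, 0.0284]
tool_rot: [-0.001, 0.712, -0.703, 0.001]
force: [-0.4, -0.3, 4.0]
width: 0.024
```

```bash
python3 - <<'E'
from h import *
st()
E
```

```text
t 14.65 tcp [0.521  0.0226 0.0284] yaw -89.26 F [-0.4 -0.3  4. ] w 0.024 j [-0.65  0.52  0.66  2.04 -0.47  0.73 -1.26]
```

Emit:
move_arm([
  [[-0.004, 0, 0], 0, 0],
  [[-0.004, 0, 0], 0, 0],
  [[-0.004, 0, 0], 0, 0],
  [[-0.004, 0, 0], 0, 0],
  [[-0.004, 0, 0], 0, 0],
  [[-0.004, 0, 0], 0, 0],
  [[-0.004, 0, 0], 0, 0],
  [[-0.004, 0, 0], 0, 0],
  [[0, 0, 0], 0, 0],
  [[0, 0, 0], 0, 0],
])

```text
time: 15.48
tcp_pos: [0.4909, 0.0227, 0.0283]
tool_rot: [-0.002, 0.712, -0.702, 0.003]
force: [9.0, -1.3, 1.6]
width: 0.0236
```

```bash
cat >> h.py <<'E'
def point(c):
    # pointer in gauge frame from red pixels
    f=c["frame"].astype(int); m=(f[:,:,0]>150)&(f[:,:,1]<60)&(f[:,:,2]<60)
    ys,xs=np.nonzero(m); P=np.array([px2w(c,(x+.5,y+.5),.0135)[:2] for x,y in zip(xs,ys)])
    P=P[np.linalg.norm(P-[.585,-.04],axis=1)<.07] if len(P) else P
    return len(P),P.mean(0).round(4) if len(P) else None
E
python3 - <<'E'
from h import *
st()
for n in("top","wrist","scene"):
    c=viewer.read_camera(n); print(n,point(c))
st()
E
```

```text
t 15.48 tcp [0.4909 0.0227 0.0283] yaw -89.23 F [ 9.  -1.3  1.6] w 0.0236 j [-0.68  0.47  0.67  2.11 -0.45  0.69 -1.27]
top (0, None)
wrist (8, array([ 0.5775, -0.0399]))
scene (0, None)
t 15.63 tcp [0.491  0.0227 0.0283] yaw -89.23 F [ 7.7 -0.7  1.2] w 0.024 j [-0.68  0.47  0.67  2.11 -0.45  0.69 -1.27]
```

```bash
python3 - <<'E'
from h import *
f=[]
for i in range(5):
    c=viewer.read_camera("wrist"); f.append(robot.state()["force"][0])
print(np.round(f,1)); save(c,"w5")
x,y=map(int,w2px(c,(.58,-.04,.013))); print(x,y); a=c["frame"][max(0,y-60):y+60,x-60:x+60,::-1]; cv2.imwrite("pics/w5c.png",cv2.resize(a,None,fx=5,fy=5,interpolation=cv2.INTER_CUBIC))
for s in(0,.02,.026,.03,.034,.045): print(s,w2px(c,(.6025-s,-.04,.012)).round(1)-[x-60,max(0,y-60)])
E
```

```text
[8.  8.2 7.6 7.3 7.4]
454 74
0 [66.1  7.4]
0.02 [60.4 55. ]
0.026 [58.8 68.6]
0.03 [57.7 77.5]
0.034 [56.7 86.3]
0.045 [ 53.9 109.8]
```

View pics/w5c.png

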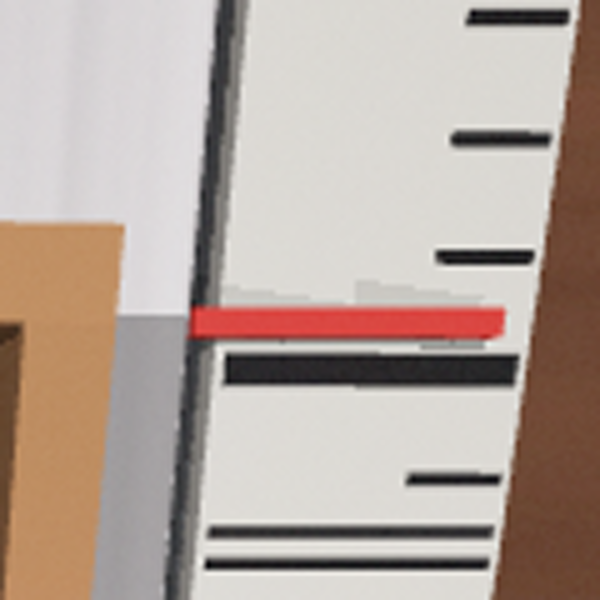

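Emit:
move_arm([
  [[-0.0023, 0, 0], 0, 0],
  [[-0.0023, 0, 0], 0, 0],
  [[0, 0, 0], 0, 0],
  [[0, 0, 0], 0, 0],
  [[0, 0, 0], 0, 0],
  [[0, 0, 0], 0, 0],
  [[0, 0, 0], 0, 0],
  [[0, 0, 0], 0, 0],
  [[0, 0, 0], 0, 0],
  [[0, 0, 0], 0, 0],
])

```text
time: 16.72
tcp_pos: [0.4871, 0.0227, 0.0283]
tool_rot: [-0.003, 0.712, -0.702, 0.003]
force: [8.9, -1.9, 1.2]
width: 0.0238
```

```bash
cat >> h.py <<'E'
def slide(c):
    # read pointer vs scale along the scale's mid-line by projecting gauge coords to pixels
    f=c["frame"].astype(int); m=(f[:,:,0]-f[:,:,1]>90)&(f[:,:,0]-f[:,:,2]>90)&(f[:,:,1]<110)
    out=[]
    for gy in(-.06,-.064,-.068):
        prof=[];S=np.arange(-.01,.06,.0005)
        for s in S:
            u=w2px(c,(.6025-s+.0135*.06,.0235+gy,.011)); x,y=u
            v=cv2.getRectSubPix(c["frame"],(1,1),(float(x),float(y)))[0,0].astype(int) if 0<=x<639 and 0<=y<399 else np.array([255]*3); prof.append(v)
        prof=np.array(prof); red=(prof[:,0]-prof[:,1]>70); dark=(prof.max(1)<70)
        out.append((gy,S[red].mean().round(4) if red.any() else None,[round(float(g.mean()),4) for g in np.split(S[dark],np.nonzero(np.diff(S[dark])>.0011)[0]+1) if len(g)]))
    return out
E
python3 - <<'E'
from h import *
st(); c=viewer.read_camera("wrist"); st(); save(c,"w6")
for o in slide(c): print(o)
E
```

```text
t 16.72 tcp [0.4871 0.0227 0.0283] yaw -89.22 F [ 8.9 -1.9  1.2] w 0.0238 j [-0.69  0.47  0.67  2.12 -0.45  0.69 -1.27]
t 16.77 tcp [0.4871 0.0227 0.0283] yaw -89.22 F [ 9.4 -1.7  1.6] w 0.0241 j [-0.69  0.47  0.67  2.12 -0.45  0.69 -1.27]
(-0.06, np.float64(0.0288), [0.044, 0.047])
(-0.064, np.float64(0.0285), [0.044, 0.047])
(-0.068, np.float64(0.0285), [0.044, 0.047])
```

Emit:
move_arm([
  [[-0.0005, 0, 0], 0, 0],
  [[0, 0, 0], 0, 0],
  [[0, 0, 0], 0, 0],
  [[0, 0, 0], 0, 0],
  [[0, 0, 0], 0, 0],
  [[0, 0, 0], 0, 0],
  [[0, 0, 0], 0, 0],
  [[0, 0, 0], 0, 0],
  [[0, 0, 0], 0, 0],
  [[0, 0, 0], 0, 0],
])

```text
time: 17.6
tcp_pos: [0.4868, 0.0226, 0.0284]
tool_rot: [-0.003, 0.712, -0.702, 0.003]
force: [9.1, -1.1, 1.9]
width: 0.0239
```

Emit:
move_arm([
  [[0.005, 0, 0], 0, 0],
  [[0.008, 0, 0], 0, 0],
  [[0.008, 0, 0], 0, 0],
  [[0.008, 0, 0], 0, 0],
  [[0.005, 0, 0], 0, 0],
  [[0.002, 0, 0], 0, 0],
  [[0, 0, 0], 0, 0],
  [[0, 0, 0], 0, 0.6],
  [[0, 0, 0], 0, 0.6],
  [[0, 0, 0], 0, 0.6],
])

```text
time: 18.43
tcp_pos: [0.5164, 0.0232, 0.0263]
tool_rot: [0.001, 0.712, -0.702, -0.002]
force: [-0.1, -0.1, 0.4]
width: 0.0513
```

```bash
python3 - <<'E'
from h import *
st(); c=viewer.read_camera("wrist"); save(c,"w7"); st()
for o in slide(c): print(o)
E
```

```text
t 18.43 tcp [0.5164 0.0232 0.0263] yaw -89.23 F [-0.1 -0.1  0.4] w 0.0513 j [-0.65  0.52  0.65  2.05 -0.47  0.73 -1.26]
t 18.48 tcp [0.5168 0.0232 0.0264] yaw -89.22 F [-0.3 -0.2  0.2] w 0.0517 j [-0.65  0.52  0.65  2.05 -0.47  0.73 -1.26]
(-0.06, np.float64(-0.0015), [0.029, 0.0443, 0.0473])
(-0.064, np.float64(-0.0015), [0.029, 0.044, 0.0473])
(-0.068, np.float64(-0.0015), [0.029, 0.044, 0.0473])
```

Emit:
move_arm([
  [[0, 0, 0.03], 0, 0.6],
  [[0, 0, 0.04], 0, 1],
  [[0.02, 0, 0.02], 0, 1],
  [[0.02, 0, 0], 0, 1],
  [[0.018, 0, 0], 0, 1],
  [[0, 0, -0.02], 0, 1],
  [[0, 0, -0.03], 0, 1],
  [[0, 0, -0.025], 0, 1],
  [[0, 0, -0.011], 0, 1],
  [[0, 0, 0], 0, 1],
])

```text
time: 19.32
tcp_pos: [0.5736, 0.023, 0.0282]
tool_rot: [0.003, 0.712, -0.702, -0.002]
force: [-0.1, 0.6, 0.2]
width: 0.0852
```

Emit:
move_arm([
  [[0, 0, 0], 0, 0],
  [[0, 0, 0], 0, 0],
  [[0, 0, 0], 0, 0],
  [[0, 0, 0], 0, 0],
  [[0, 0, 0], 0, 0],
  [[0, 0, 0], 0, 0],
])

```text
time: 19.82
tcp_pos: [0.5782, 0.0227, 0.0331]
tool_rot: [-0.001, 0.712, -0.703, 0.001]
force: [-1.4, 0.5, 6.6]
width: 0.0592
```

```bash
python3 - <<'E'
from h import *
st(); c=viewer.read_camera("top"); r=look(c,"tray",(.51,-.305))
print("tray",*fit(c,r["mask"]*1.,[boxpts(-.103,.103,-.183,.183,0,.01)],(.512,-.317,0)))
E
```

```text
t 19.82 tcp [0.5782 0.0227 0.0331] yaw -89.26 F [-1.4  0.5  6.6] w 0.0592 j [-0.6   0.59  0.65  1.9  -0.49  0.81 -1.25]
tray [ 0.51417486 -0.31662839  0.00154181] 141.8078431372549
```

Emit:
move_arm([
  [[0, 0, 0.02], 0, 0],
  [[0, 0, 0.04], 0, 0],
  [[0, 0, 0.04], 0, 0],
  [[-0.004, -0.03, 0], 0, 0],
  [[-0.0042, -0.035, 0], 0, 0],
  [[-0.0042, -0.035, 0], 0, 0],
  [[-0.0042, -0.035, 0], 0, 0],
  [[-0.0042, -0.035, 0], 0, 0],
  [[-0.0042, -0.035, 0], 0, 0],
  [[-0.0042, -0.035, 0], 0, 0],
])

```text
time: 20.75
tcp_pos: [0.5469, -0.2184, 0.1314]
tool_rot: [-0.0, 0.712, -0.702, -0.0]
force: [-0.1, -0.7, -1.8]
width: 0.0591
```

Emit:
move_arm([
  [[-0.0042, -0.035, 0], 0, 0],
  [[-0.0042, -0.035, 0], 0, 0],
  [[-0.0042, -0.035, 0], 0, 0],
  [[-0.0042, -0.035, 0], 0, 0],
  [[-0.0042, -0.035, 0], -0.8, 0],
  [[0, -0.035, 0], 0, 0],
  [[0, 0, -0.04], 0, 0],
  [[0, 0, -0.01], 0, 0],
  [[0, 0, 0], 0, 0],
  [[0, 0, 0], 0, 0],
])

```text
time: 21.58
tcp_pos: [0.5269, -0.4257, 0.0808]
tool_rot: [-0.0, 0.707, -0.707, -0.001]
force: [1.0, 0.4, -1.4]
width: 0.059
```

```bash
python3 - <<'E'
from h import *
st(); c=viewer.read_camera("wrist"); save(c,"w8")
E
```

```text
t 21.58 tcp [ 0.5269 -0.4257  0.0808] yaw -89.98 F [ 1.   0.4 -1.4] w 0.059 j [ 0.16  0.69  0.69  1.62 -0.5   1.02 -0.57]
```

View pics/w8.png

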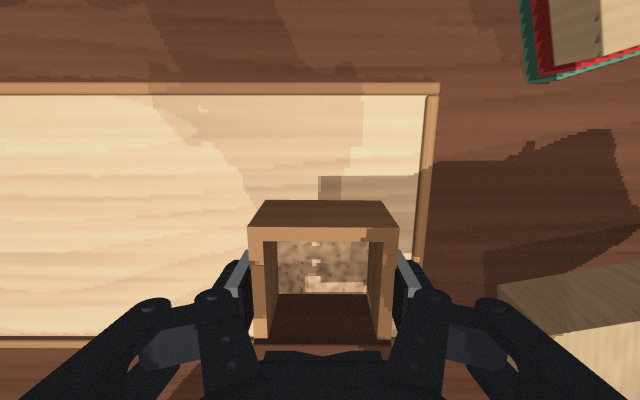

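Emit:
move_arm([
  [[0, 0, -0.03], 0, 0],
  [[0, 0, -0.02], 0, 0],
  [[0, 0, -0.01], 0, 0],
  [[0, 0, -0.004], 0, 0],
  [[0, 0, 0], 0, 0],
  [[0, 0, 0], 0, 1],
  [[0, 0, 0], 0, 1],
  [[0, 0, 0.01], 0, 1],
  [[0, 0, 0.04], 0, 1],
  [[0, 0, 0.04], 0, 1],
])

```text
time: 22.47
tcp_pos: [0.5257, -0.4265, 0.1079]
tool_rot: [-0.0, -0.707, 0.708, 0.001]
force: [1.3, 0.1, 1.6]
width: 0.0852
```

Emit:
move_arm([
  [[0, 0.01, 0.04], 0, 1],
  [[0, 0.035, 0.04], 0, 1],
  [[0, 0.035, 0.02], 0, 1],
  [[0, 0.036, 0], 0, 1],
  [[0, 0.036, 0], 0, 1],
  [[0, 0.036, 0], 0, 1],
  [[0, 0.036, 0], 0, 1],
  [[0, 0.036, 0], 0, 1],
  [[0, 0.036, 0], 0, 1],
  [[0, 0.036, 0], 0, 1],
])

```text
time: 23.3
tcp_pos: [0.5267, -0.1017, 0.2002]
tool_rot: [0.001, -0.706, 0.708, -0.001]
force: [0.6, 0.1, 0.2]
width: 0.0857
```

Emit:
move_arm([
  [[0.001, 0.038, 0], -1, 1],
  [[0.001, 0.038, 0], -1, 1],
  [[0.001, 0.038, 0], -1, 1],
  [[0.001, 0.038, 0], -1, 1],
  [[0.001, 0.038, 0], -1, 1],
  [[0.001, 0.038, 0], -1, 1],
  [[0.001, 0.038, 0], -1, 1],
  [[0.001, 0.038, 0], -1, 1],
  [[0.001, 0.038, 0], -1, 1],
  [[0.001, 0.038, 0], -1, 1],
])

```text
time: 24.13
tcp_pos: [0.537, 0.2789, 0.2005]
tool_rot: [0.001, -0.642, 0.767, -0.0]
force: [0.6, -0.7, -0.3]
width: 0.0856
```

```bash
python3 - <<'E'
from h import *
st(); find("short",(.524,-.427,0),z=.004,cams=("top","scene")); find("medium",(.595,.369,-.2),cams=("scene","wrist"),rad=.08);st()
E
```

```text
t 24.13 tcp [0.537  0.2789 0.2005] yaw -100.14 F [ 0.6 -0.7 -0.3] w 0.0856 j [-1.09  0.42  0.72  1.7  -0.3   1.13 -2.03]
top [ 0.5246 -0.425  -0.0175] deg -1.0 err 0.18 834 bbox 491 521 190 226
scene [ 0.5252 -0.4256  0.1869] deg 10.7 err 0.16 371 bbox 227 254 139 158
scene -
wrist [ 0.5937  0.3655 -0.2196] deg -12.6 err 0.12 6832 bbox 181 257 103 219
t 24.53 tcp [0.5372 0.2751 0.1994] yaw -100.23 F [0.1 0.  0.1] w 0.0852 j [-1.08  0.42  0.72  1.71 -0.3   1.13 -2.03]
```

Emit:
move_arm([
  [[0.02, 0.03, 0], -2.3, 1],
  [[0.02, 0.03, 0], 0, 1],
  [[0.0173, 0.0315, 0], 0, 1],
  [[0, 0, -0.03], 0, 1],
  [[0, 0, -0.04], 0, 1],
  [[0, 0, -0.04], 0, 1],
  [[0, 0, -0.04], 0, 1],
  [[0, 0, -0.03], 0, 1],
  [[0, 0, -0.011], 0, 1],
  [[0, 0, 0], 0, 1],
])

```text
time: 25.37
tcp_pos: [0.5921, 0.3665, 0.0047]
tool_rot: [-0.003, -0.626, 0.78, 0.0]
force: [-0.7, -0.6, 1.1]
width: 0.0858
```

Emit:
move_arm([
  [[0, 0, 0], 0, 0],
  [[0, 0, 0], 0, 0],
  [[0, 0, 0], 0, 0],
  [[0, 0, 0], 0, 0],
  [[0, 0, 0], 0, 0],
  [[0, 0, 0], 0, 0],
])

```text
time: 25.87
tcp_pos: [0.5963, 0.3695, 0.0111]
tool_rot: [0.003, -0.627, 0.779, -0.001]
force: [0.5, -0.0, 7.2]
width: 0.0587
```

```bash
python3 - <<'E'
from h import *
st(); find("medium",(.595,.367,-.2),cams=("top","scene"),rad=.08)
E
```

```text
t 25.87 tcp [0.5963 0.3695 0.0111] yaw -102.36 F [ 0.5 -0.   7.2] w 0.0587 j [-0.99  0.78  0.57  1.59 -0.5   0.91 -2.03]
top [ 0.5915  0.3699 -0.1636] deg -9.4 err 1.14 578 bbox 172 205 165 211
scene [ 0.6023  0.3661 -0.03  ] deg -1.7 err 0.63 705 bbox 371 416 270 307
```

Emit:
move_arm([
  [[0, 0, 0.03], 0, 0],
  [[0, 0, 0.04], 0, 0],
  [[0, 0, 0.04], 0, 0],
  [[0, -0.03, 0], 1.3, 0],
  [[-0.001, -0.035, 0], 1.3, 0],
  [[-0.001, -0.035, 0], 1.3, 0],
  [[-0.001, -0.035, 0], 1.3, 0],
  [[-0.001, -0.035, 0], 1.3, 0],
  [[-0.001, -0.035, 0], 1.3, 0],
  [[-0.001, -0.035, 0], 1.3, 0],
])

```text
time: 26.9
tcp_pos: [0.5877, 0.1273, 0.1186]
tool_rot: [0.001, -0.687, 0.726, -0.0]
force: [0.2, -1.1, -2.5]
width: 0.0592
```

Emit:
move_arm([
  [[0, -0.035, 0], 1.3, 0],
  [[0, -0.035, 0], 1.3, 0],
  [[0, -0.025, 0], 1.3, 0],
  [[0, -0.012, 0], 0.2, 0],
  [[0, 0, 0], 0, 0],
  [[0, 0, 0], 0, 0],
  [[0, 0, 0], 0, 0],
])

```text
time: 27.48
tcp_pos: [0.5881, 0.0246, 0.1176]
tool_rot: [-0.001, 0.713, -0.701, -0.001]
force: [0.2, 1.0, -0.7]
width: 0.0586
```

```bash
python3 - <<'E'
from h import *
st(); c=viewer.read_camera("wrist"); save(c,"w9"); st()
for o in slide(c): print(o)
for row in(90,110,140):
    m=look(c,"cradle",(.64,.023),.15)["mask"]; xs=np.nonzero(m[row])[0]; a,b=px2w(c,(xs.min(),row),.02),px2w(c,(xs.max()+1,row),.02); print(((a+b)/2)[:2].round(4))
g=viewer.silhouettes(c,"medium_drawer"); print([(round(q["p"],2),q["uv"],q["mask"].sum()) for q in g])
E
```

```text
t 27.48 tcp [0.5881 0.0246 0.1176] yaw -89.0 F [ 0.2  1.  -0.7] w 0.0586 j [-0.61  0.48  0.65  1.82 -0.35  0.96 -1.36]
t 27.53 tcp [0.5881 0.0248 0.1175] yaw -88.94 F [-0.7 -0.  -1.1] w 0.0588 j [-0.61  0.48  0.65  1.82 -0.35  0.96 -1.36]
(-0.06, np.float64(0.0005), [])
(-0.064, np.float64(0.0005), [])
(-0.068, np.float64(0.0005), [0.0295, 0.0443])
[0.6749 0.0231]
[0.6611 0.0228]
[0.6394 0.0224]
[(0.61, [322.3, 266.4], np.int64(25126))]
```

View pics/w9.png

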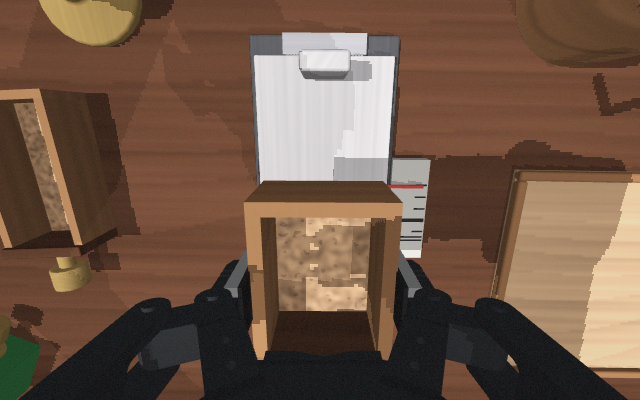

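Emit:
move_arm([
  [[0.0025, -0.002, -0.03], 0, 0],
  [[0, 0, -0.03], 0, 0],
  [[0, 0, -0.017], 0, 0],
  [[0, 0, -0.007], 0, 0],
  [[0, 0, -0.003], 0, 0],
  [[0, 0, 0], 0, 0],
  [[0, 0, 0], 0, 0],
  [[0, 0, 0], 0, 1],
  [[0, 0, 0], 0, 1],
  [[0, 0, 0], 0, 1],
])

```text
time: 28.57
tcp_pos: [0.591, 0.0198, 0.0311]
tool_rot: [-0.0, 0.712, -0.702, 0.0]
force: [0.4, -0.4, 0.0]
width: 0.0851
```

Emit:
move_arm([
  [[0, 0, 0.02], 0, 1],
  [[0, 0, 0.03], 0, 1],
  [[0, 0, 0.03], 0, 1],
  [[-0.02, 0, 0.03], 0, 0.6],
  [[-0.03, 0, 0.03], 0, 0.6],
  [[-0.025, 0, 0.03], 0, 0.6],
  [[0, 0, 0.0], 0, 0.6],
  [[0, 0, 0], 0, 0.6],
  [[0, 0, 0], 0, 0.6],
])

```text
time: 29.32
tcp_pos: [0.5161, 0.0202, 0.2001]
tool_rot: [-0.001, 0.713, -0.702, 0.0]
force: [-0.1, 0.3, -1.2]
width: 0.0512
```

```bash
python3 - <<'E'
from h import *
st(); c=find("medium",(.588,.0225,0),z=.02,cams=("scene","wrist")); save(c,"w10"); print(slide(c)[1])
for q in("knob_medium","knob_short"):
  for r in viewer.silhouettes(c,q)[:3]: print(q,round(r["p"],2),r["uv"],r["mask"].sum(),px2w(c,r["uv"],.05).round(4))
E
```

```text
t 29.32 tcp [0.5161 0.0202 0.2001] yaw -89.12 F [-0.1  0.3 -1.2] w 0.0512 j [-0.76  0.24  0.74  1.91 -0.19  1.06 -1.49]
scene [0.5926 0.0213 0.0116] deg 0.7 err 0.12 807 bbox 284 322 195 225
wrist [0.589  0.0182 0.0124] deg 0.7 err 0.12 7618 bbox 288 360 58 191
(-0.064, np.float64(-0.001), [0.029])
knob_medium 0.87 [321.2, 178.9] 731 [0.5266 0.0193 0.05  ]
knob_short 0.62 [36.1, 229.3] 1190 [0.4717 0.3019 0.05  ]
```

Emit:
move_arm([
  [[0.0045, -0.0005, -0.03], 0, 0.6],
  [[0, 0, -0.04], 0, 0.6],
  [[0, 0, -0.04], 0, 0.6],
  [[0, 0, -0.03], 0, 0.6],
  [[0, 0, -0.02], 0, 0.6],
  [[0, 0, -0.013], 0, 0.6],
  [[0, 0, 0], 0, 0.6],
  [[0, 0, 0], 0, 0],
  [[0, 0, 0], 0, 0],
  [[0, 0, 0], 0, 0],
])

```text
time: 30.45
tcp_pos: [0.5214, 0.0191, 0.0282]
tool_rot: [-0.001, 0.712, -0.702, 0.001]
force: [-0.5, -0.4, -0.2]
width: 0.0237
```

Emit:
move_arm([
  [[0, 0, 0], 0, 0],
  [[0, 0, 0], 0, 0],
  [[0, 0, 0], 0, 0],
  [[-0.004, 0, 0], 0, 0],
  [[-0.004, 0, 0], 0, 0],
  [[-0.004, 0, 0], 0, 0],
  [[-0.004, 0, 0], 0, 0],
  [[-0.004, 0, 0], 0, 0],
  [[0, 0, 0], 0, 0],
  [[0, 0, 0], 0, 0],
])

```text
time: 31.28
tcp_pos: [0.5015, 0.0194, 0.0277]
tool_rot: [-0.001, 0.712, -0.702, 0.001]
force: [3.8, -0.0, 4.4]
width: 0.0238
```

```bash
python3 - <<'E'
from h import *
st(); c=viewer.read_camera("wrist"); save(c,"w11"); st()
for o in slide(c): print(o)
E
```

```text
t 31.28 tcp [0.5015 0.0194 0.0277] yaw -89.16 F [ 3.8 -0.   4.4] w 0.0238 j [-0.62  0.47  0.61  2.08 -0.42  0.7  -1.29]
t 31.33 tcp [0.5015 0.0194 0.0277] yaw -89.16 F [ 4.6 -0.1  4.5] w 0.0239 j [-0.62  0.47  0.61  2.08 -0.42  0.7  -1.29]
(-0.06, np.float64(0.0135), [0.029, 0.044, 0.047])
(-0.064, np.float64(0.0135), [0.029, 0.044, 0.047])
(-0.068, np.float64(0.0135), [0.0288, 0.044, 0.047])
```

Emit:
move_arm([
  [[-0.0033, 0, 0], 0, 0],
  [[-0.0033, 0, 0], 0, 0],
  [[-0.0033, 0, 0], 0, 0],
  [[-0.0033, 0, 0], 0, 0],
  [[-0.0033, 0, 0], 0, 0],
  [[0, 0, 0], 0, 0],
  [[0, 0, 0], 0, 0],
  [[0, 0, 0], 0, 0],
  [[0, 0, 0], 0, 0],
  [[0, 0, 0], 0, 0],
])

```text
time: 32.17
tcp_pos: [0.4873, 0.0192, 0.0279]
tool_rot: [-0.002, 0.712, -0.702, 0.003]
force: [8.2, -0.8, 1.4]
width: 0.0237
```

```bash
python3 - <<'E'
from h import *
st(); c=viewer.read_camera("wrist"); save(c,"w12"); st()
for o in slide(c): print(o)
E
```

```text
t 32.17 tcp [0.4873 0.0192 0.0279] yaw -89.16 F [ 8.2 -0.8  1.4] w 0.0237 j [-0.63  0.45  0.61  2.12 -0.41  0.68 -1.3 ]
t 32.22 tcp [0.4874 0.0192 0.0279] yaw -89.16 F [ 8.9 -0.4  0.8] w 0.0243 j [-0.63  0.45  0.61  2.12 -0.41  0.68 -1.3 ]
(-0.06, np.float64(0.0278), [0.0298, 0.044, 0.047])
(-0.064, np.float64(0.0278), [0.0298, 0.044, 0.047])
(-0.068, np.float64(0.0278), [0.0298, 0.044, 0.047])
```

Emit:
move_arm([
  [[-0.0007, 0, 0], 0, 0],
  [[0, 0, 0], 0, 0],
  [[0, 0, 0], 0, 0],
  [[0, 0, 0], 0, 0],
  [[0, 0, 0], 0, 0],
  [[0, 0, 0], 0, 0],
  [[0, 0, 0], 0, 0],
  [[0, 0, 0], 0, 0],
  [[0, 0, 0], 0, 0],
  [[0, 0, 0], 0, 0],
])

```text
time: 33.05
tcp_pos: [0.4867, 0.0192, 0.0279]
tool_rot: [-0.002, 0.712, -0.702, 0.003]
force: [9.2, -0.2, 0.5]
width: 0.0238
```

```bash
python3 - <<'E'
from h import *
c=viewer.read_camera("wrist"); print(slide(c)[1]); st()
E
```

```text
(-0.064, np.float64(0.0283), [0.03, 0.044, 0.047])
t 33.1 tcp [0.4867 0.0192 0.0279] yaw -89.16 F [ 8.6 -0.5  0.9] w 0.024 j [-0.63  0.45  0.62  2.12 -0.41  0.68 -1.3 ]
```

Emit:
move_arm([
  [[0, 0, 0], 0, 0],
  [[0, 0, 0], 0, 0],
  [[0, 0, 0], 0, 0],
  [[0, 0, 0], 0, 0],
  [[0, 0, 0], 0, 0],
  [[0, 0, 0], 0, 0],
  [[0, 0, 0], 0, 0],
  [[0, 0, 0], 0, 0],
])

```text
time: 33.77
tcp_pos: [0.4867, 0.0192, 0.0279]
tool_rot: [-0.002, 0.712, -0.702, 0.003]
force: [8.3, -0.0, -0.1]
width: 0.024
```

Emit:
move_arm([
  [[0.005, 0, 0], 0, 0],
  [[0.008, 0, 0], 0, 0],
  [[0.008, 0, 0], 0, 0],
  [[0.007, 0, 0], 0, 0],
  [[0.003, 0, 0], 0, 0],
  [[0.001, 0, 0], 0, 0],
  [[0, 0, 0], 0, 0],
  [[0, 0, 0], 0, 0.6],
  [[0, 0, 0], 0, 0.6],
  [[0, 0, 0], 0, 0.6],
])

```text
time: 34.6
tcp_pos: [0.5128, 0.0193, 0.026]
tool_rot: [0.002, 0.712, -0.702, -0.002]
force: [-0.6, -0.2, -0.6]
width: 0.0512
```

```bash
python3 - <<'E'
from h import *
c=viewer.read_camera("wrist"); print(slide(c)[1]); st()
E
```

```text
(-0.064, np.float64(-0.001), [0.029, 0.044, 0.0473])
t 34.65 tcp [0.5131 0.0192 0.0261] yaw -89.14 F [ 0.2  0.5 -0.8] w 0.0509 j [-0.6   0.5   0.6   2.05 -0.42  0.72 -1.29]
```

Emit:
move_arm([
  [[0, 0, 0.03], 0, 0.6],
  [[0, 0, 0.04], 0, 1],
  [[0.02, 0, 0.02], 0, 1],
  [[0.03, 0, 0], 0, 1],
  [[0.0215, 0, 0], 0, 1],
  [[0, 0, -0.02], 0, 1],
  [[0, 0, -0.03], 0, 1],
  [[0, 0, -0.025], 0, 1],
  [[0, 0, -0.011], 0, 1],
  [[0, 0, 0], 0, 1],
])

```text
time: 35.48
tcp_pos: [0.5834, 0.0192, 0.0279]
tool_rot: [0.003, 0.712, -0.702, -0.002]
force: [-0.2, -0.7, -0.2]
width: 0.0854
```

Emit:
move_arm([
  [[0, 0, 0], 0, 0],
  [[0, 0, 0], 0, 0],
  [[0, 0, 0], 0, 0],
  [[0, 0, 0], 0, 0],
  [[0, 0, 0], 0, 0],
  [[0, 0, 0], 0, 0],
])

```text
time: 35.98
tcp_pos: [0.5883, 0.0192, 0.033]
tool_rot: [-0.001, 0.712, -0.702, 0.001]
force: [-0.4, -1.0, 7.8]
width: 0.059
```

```bash
python3 - <<'E'
from h import *
st()
E
```

```text
t 35.98 tcp [0.5883 0.0192 0.033 ] yaw -89.15 F [-0.4 -1.   7.8] w 0.059 j [-0.55  0.59  0.6   1.88 -0.45  0.81 -1.28]
```

Emit:
move_arm([
  [[0, 0, 0.02], 0, 0],
  [[0, 0, 0.04], 0, 0],
  [[0, 0, 0.04], 0, 0],
  [[-0.006, -0.03, 0], 0, 0],
  [[-0.006, -0.034, 0], 0, 0],
  [[-0.006, -0.034, 0], 0, 0],
  [[-0.006, -0.034, 0], 0, 0],
  [[-0.006, -0.034, 0], 0, 0],
  [[-0.006, -0.034, 0], 0, 0],
  [[-0.006, -0.034, 0], 0, 0],
])

```text
time: 36.82
tcp_pos: [0.5439, -0.2159, 0.1312]
tool_rot: [-0.0, 0.712, -0.702, -0.0]
force: [0.8, 0.1, -1.5]
width: 0.0591
```

Emit:
move_arm([
  [[-0.006, -0.034, 0], -0.8, 0],
  [[-0.006, -0.034, 0], 0, 0],
  [[-0.006, -0.034, 0], 0, 0],
  [[0, 0, -0.02], 0, 0],
  [[0, 0, -0.03], 0, 0],
  [[0, 0, -0.03], 0, 0],
  [[0, 0, -0.02], 0, 0],
  [[0, 0, -0.009], 0, 0],
  [[0, 0, -0.004], 0, 0],
  [[0, 0, 0], 0, 0],
])

```text
time: 37.65
tcp_pos: [0.5263, -0.3165, 0.0184]
tool_rot: [0.0, 0.707, -0.707, -0.001]
force: [-1.0, -0.7, -1.5]
width: 0.0591
```

```bash
python3 - <<'E'
from h import *
st(); c=viewer.read_camera("wrist"); save(c,"w13"); st()
E
```

```text
t 37.65 tcp [ 0.5263 -0.3165  0.0184] yaw -89.96 F [-1.  -0.7 -1.5] w 0.0591 j [ 0.03  0.66  0.61  1.82 -0.5   0.83 -0.68]
t 37.7 tcp [ 0.5272 -0.3172  0.019 ] yaw -89.95 F [ 0.9 -0.2 -1.4] w 0.0589 j [ 0.03  0.66  0.61  1.82 -0.5   0.82 -0.68]
```

View pics/w13.png

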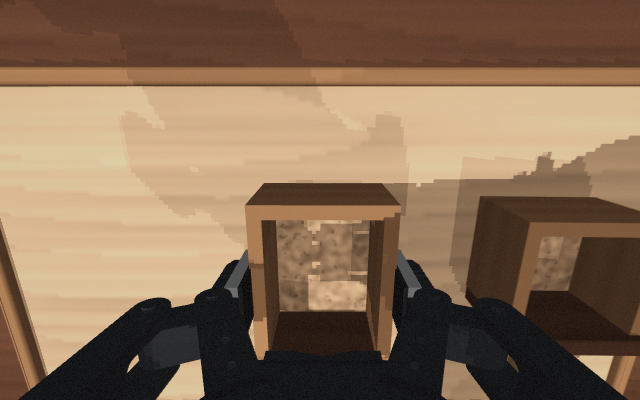

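Emit:
move_arm([
  [[0, 0, -0.0015], 0, 0],
  [[0, 0, 0], 0, 0],
  [[0, 0, 0], 0, 1],
  [[0, 0, 0], 0, 1],
  [[0, 0, 0], 0, 1],
  [[0, 0, 0.03], 0, 1],
  [[0, 0, 0.04], 0, 1],
  [[0, 0, 0.04], 0, 1],
  [[0, 0.03, 0.04], 0, 1],
  [[0, 0.035, 0.03], 0, 1],
])

```text
time: 38.53
tcp_pos: [0.5265, -0.2637, 0.1907]
tool_rot: [-0.0, -0.705, 0.709, -0.003]
force: [1.0, 2.1, 1.2]
width: 0.0856
```

Emit:
move_arm([
  [[0, 0.038, 0], 0, 1],
  [[0, 0.038, 0], 0, 1],
  [[0, 0.038, 0], 0, 1],
  [[0, 0.038, 0], 0, 1],
  [[0, 0.038, 0], 0, 1],
  [[0, 0.038, 0], 0, 1],
  [[0, 0.038, 0], 0, 1],
  [[0, 0.038, 0], 0, 1],
  [[0, 0.038, 0], 0, 1],
  [[0, 0.038, 0], 0, 1],
])

```text
time: 39.37
tcp_pos: [0.5265, 0.1216, 0.1876]
tool_rot: [-0.001, 0.707, -0.707, 0.0]
force: [0.1, -0.9, 0.5]
width: 0.0853
```

Emit:
move_arm([
  [[0.005, 0.038, 0], 1, 1],
  [[0.005, 0.038, 0], 1, 1],
  [[0.005, 0.03, 0], 1, 1],
  [[0, 0, 0], 0, 1],
  [[0, 0, 0], 0, 1],
  [[0, 0, 0], 0, 1],
])

```text
time: 39.87
tcp_pos: [0.5417, 0.2247, 0.1871]
tool_rot: [0.0, 0.725, -0.688, 0.0]
force: [0.1, 0.1, -0.1]
width: 0.0854
```

```bash
python3 - <<'E'
from h import *
st(); find("medium",(.524,-.3165,0),z=.004,cams=("top",));find("short",(.524,-.4265,0),z=.004,cams=("top",)); find("longest",(.609,.241,.06),cams=("scene","wrist"),rad=.08);st()
E
```

```text
t 39.87 tcp [0.5417 0.2247 0.1871] yaw -87.0 F [ 0.1  0.1 -0.1] w 0.0854 j [-0.95  0.38  0.62  1.76 -0.24  1.08 -1.77]
top [ 0.5232 -0.3149  0.0191] deg 1.1 err 0.14 1083 bbox 447 477 187 233
top [ 0.5258 -0.4253 -0.0188] deg -1.1 err 0.17 910 bbox 490 522 189 227
scene [0.6131 0.2406 0.0697] deg 4.0 err 0.08 1376 bbox 326 375 238 283
wrist [0.6089 0.238  0.0548] deg 3.1 err 0.09 10293 bbox 272 344 41 214
t 40.27 tcp [0.5418 0.2253 0.1872] yaw -87.01 F [0.4 0.7 0. ] w 0.0854 j [-0.95  0.38  0.62  1.76 -0.24  1.08 -1.77]
```

Emit:
move_arm([
  [[0.03, 0.007, 0], 0.2, 1],
  [[0.03, 0.0067, 0], 0, 1],
  [[0.008, 0, -0.02], 0, 1],
  [[0, 0, -0.04], 0, 1],
  [[0, 0, -0.04], 0, 1],
  [[0, 0, -0.04], 0, 1],
  [[0, 0, -0.03], 0, 1],
  [[0, 0, -0.009], 0, 1],
  [[0, 0, 0], 0, 1],
  [[0, 0, 0], 0, 1],
])

```text
time: 41.1
tcp_pos: [0.6107, 0.2395, 0.0091]
tool_rot: [-0.001, 0.727, -0.687, 0.001]
force: [-0.0, -0.8, 0.6]
width: 0.0851
```

Emit:
move_arm([
  [[0, 0, 0], 0, 0],
  [[0, 0, 0], 0, 0],
  [[0, 0, 0], 0, 0],
  [[0, 0, 0], 0, 0],
  [[0, 0, 0], 0, 0],
  [[0, 0, 0], 0, 0],
])

```text
time: 41.6
tcp_pos: [0.6119, 0.2404, 0.011]
tool_rot: [-0.002, 0.727, -0.687, 0.001]
force: [0.0, 0.2, 6.4]
width: 0.0592
```

```bash
python3 - <<'E'
from h import *
st()
E
```

```text
t 41.6 tcp [0.6119 0.2404 0.011 ] yaw -86.74 F [0.  0.2 6.4] w 0.0592 j [-0.79  0.7   0.5   1.71 -0.42  0.84 -1.62]
```

Emit:
move_arm([
  [[0, 0, 0.03], 0, 0],
  [[0, 0, 0.04], 0, 0],
  [[0, 0, 0.04], 0, 0],
  [[0, -0.03, 0], -0.4, 0],
  [[0, -0.035, 0], -0.4, 0],
  [[0, -0.035, 0], -0.4, 0],
  [[0, -0.035, 0], -0.4, 0],
  [[0, -0.035, 0], -0.4, 0],
  [[0, -0.03, 0], -0.4, 0],
  [[0, -0.018, 0], 0, 0],
])

```text
time: 42.43
tcp_pos: [0.6093, 0.0163, 0.1193]
tool_rot: [0.0, 0.711, -0.704, 0.001]
force: [-0.0, -0.7, -0.5]
width: 0.0593
```

Emit:
move_arm([
  [[0, 0, 0], 0, 0],
  [[0, 0, 0], 0, 0],
  [[0, 0, 0], 0, 0],
  [[0, 0, 0], 0, 0],
])

```text
time: 42.77
tcp_pos: [0.6098, 0.0236, 0.1182]
tool_rot: [-0.0, 0.713, -0.701, -0.0]
force: [0.8, 0.2, -1.6]
width: 0.0586
```

```bash
python3 - <<'E'
from h import *
st(); c=viewer.read_camera("wrist"); save(c,"w14"); st(); print(slide(c)[1])
E
```

```text
t 42.77 tcp [0.6098 0.0236 0.1182] yaw -89.0 F [ 0.8  0.2 -1.6] w 0.0586 j [-0.56  0.51  0.61  1.77 -0.34  0.98 -1.37]
t 42.82 tcp [0.6098 0.0236 0.1181] yaw -88.99 F [ 0.1 -0.7 -2.4] w 0.059 j [-0.56  0.51  0.61  1.77 -0.34  0.98 -1.37]
(-0.064, None, [])
```

View pics/w14.png

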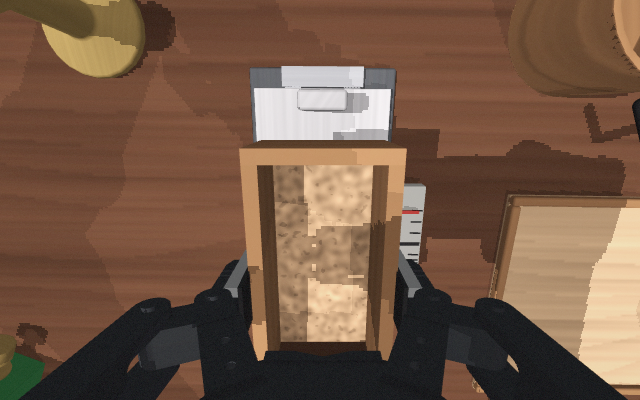

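Emit:
move_arm([
  [[0.0017, -0.001, -0.03], 0, 0],
  [[0, 0, -0.03], 0, 0],
  [[0, 0, -0.017], 0, 0],
  [[0, 0, -0.007], 0, 0],
  [[0, 0, -0.003], 0, 0],
  [[0, 0, 0], 0, 0],
  [[0, 0, 0], 0, 0],
  [[0, 0, 0], 0, 1],
  [[0, 0, 0], 0, 1],
  [[0, 0, 0], 0, 1],
])

```text
time: 43.65
tcp_pos: [0.6121, 0.0207, 0.0316]
tool_rot: [-0.0, 0.712, -0.702, 0.0]
force: [-0.1, -0.2, 0.7]
width: 0.0853
```

Emit:
move_arm([
  [[0, 0, 0.02], 0, 1],
  [[0, 0, 0.03], 0, 1],
  [[0, 0, 0.03], 0, 1],
  [[-0.02, 0, 0.03], 0, 0.6],
  [[-0.035, 0, 0.03], 0, 0.6],
  [[-0.035, 0, 0.03], 0, 0.6],
  [[0, 0, 0.0], 0, 0.6],
  [[0, 0, 0], 0, 0.6],
  [[0, 0, 0], 0, 0.6],
])

```text
time: 44.4
tcp_pos: [0.5285, 0.0211, 0.1954]
tool_rot: [-0.001, 0.713, -0.702, 0.0]
force: [0.5, -0.4, -0.5]
width: 0.0508
```

```bash
python3 - <<'E'
from h import *
st(); c=find("longest",(.609,.0225,0),z=.02,cams=("scene","wrist"),rad=.08); save(c,"w15"); print(slide(c)[1])
for q in("knob_longest","knob_medium","knob_short"):
  for r in viewer.silhouettes(c,q)[:3]: print(q,round(r["p"],2),r["uv"],r["mask"].sum(),px2w(c,r["uv"],.05).round(4))
E
```

```text
t 44.4 tcp [0.5285 0.0211 0.1954] yaw -89.12 F [ 0.5 -0.4 -0.5] w 0.0508 j [-0.71  0.27  0.7   1.88 -0.19  1.06 -1.49]
scene [0.611  0.0238 0.0483] deg 2.8 err 0.14 1014 bbox 275 322 196 232
wrist [0.6094 0.0195 0.0152] deg 0.9 err 0.08 11823 bbox 285 362 18 205
(-0.064, np.float64(-0.0007), [0.0293, 0.047])
knob_longest 0.74 [320.4, 192.1] 728 [0.5275 0.0208 0.05  ]
knob_medium 0.87 [628.1, 252.6] 481 [ 0.4693 -0.2892  0.05  ]
knob_medium 0.67 [577.6, 13.2] 1582 [ 0.6799 -0.1861  0.05  ]
knob_short 0.67 [38.7, 243.1] 1184 [0.4715 0.2992 0.05  ]
```

Emit:
move_arm([
  [[-0.0075, -0.0005, -0.03], 0, 0.6],
  [[0, 0, -0.04], 0, 0.6],
  [[0, 0, -0.04], 0, 0.6],
  [[0, 0, -0.03], 0, 0.6],
  [[0, 0, -0.02], 0, 0.6],
  [[0, 0, -0.008], 0, 0.6],
  [[0, 0, 0], 0, 0.6],
  [[0, 0, 0], 0, 0],
  [[0, 0, 0], 0, 0],
  [[0, 0, 0], 0, 0],
])

```text
time: 45.58
tcp_pos: [0.5222, 0.02, 0.029]
tool_rot: [-0.001, 0.712, -0.702, 0.001]
force: [0.5, -0.7, 1.9]
width: 0.0238
```

Emit:
move_arm([
  [[0, 0, 0], 0, 0],
  [[0, 0, 0], 0, 0],
  [[0, 0, 0], 0, 0],
  [[-0.004, 0, 0], 0, 0],
  [[-0.004, 0, 0], 0, 0],
  [[-0.004, 0, 0], 0, 0],
  [[-0.004, 0, 0], 0, 0],
  [[-0.004, 0, 0], 0, 0],
  [[0, 0, 0], 0, 0],
  [[0, 0, 0], 0, 0],
])

```text
time: 46.42
tcp_pos: [0.5017, 0.0203, 0.028]
tool_rot: [-0.001, 0.712, -0.702, 0.001]
force: [4.0, -1.2, 6.2]
width: 0.024
```

```bash
python3 - <<'E'
from h import *
st(); c=viewer.read_camera("wrist"); save(c,"w16"); st()
for o in slide(c): print(o)
E
```

```text
t 46.42 tcp [0.5017 0.0203 0.028 ] yaw -89.15 F [ 4.  -1.2  6.2] w 0.024 j [-0.6   0.47  0.58  2.08 -0.39  0.7  -1.32]
t 46.47 tcp [0.5018 0.0203 0.0279] yaw -89.15 F [ 3.6 -0.6  6. ] w 0.0241 j [-0.6   0.47  0.58  2.08 -0.39  0.7  -1.32]
(-0.06, np.float64(0.0135), [0.029, 0.044, 0.047])
(-0.064, np.float64(0.0135), [0.029, 0.044, 0.047])
(-0.068, np.float64(0.0133), [0.029, 0.044, 0.0473])
```

Same state as for the medium drawer: slide about 15 mm; pull 15 mm more.

Emit:
move_arm([
  [[-0.0034, 0, 0], 0, 0],
  [[-0.0034, 0, 0], 0, 0],
  [[-0.0034, 0, 0], 0, 0],
  [[-0.0034, 0, 0], 0, 0],
  [[-0.0034, 0, 0], 0, 0],
  [[0, 0, 0], 0, 0],
  [[0, 0, 0], 0, 0],
  [[0, 0, 0], 0, 0],
  [[0, 0, 0], 0, 0],
  [[0, 0, 0], 0, 0],
])

```text
time: 47.3
tcp_pos: [0.4874, 0.0202, 0.0284]
tool_rot: [-0.003, 0.712, -0.702, 0.003]
force: [8.2, -0.6, 2.8]
width: 0.0241
```

```bash
python3 - <<'E'
from h import *
c=viewer.read_camera("wrist"); st(); print(slide(c)[1])
E
```

```text
t 47.35 tcp [0.4874 0.0202 0.0284] yaw -89.17 F [ 8.  -1.1  2.9] w 0.0238 j [-0.61  0.44  0.58  2.12 -0.39  0.67 -1.33]
(-0.064, np.float64(0.0275), [0.0298, 0.044, 0.047])
```

Emit:
move_arm([
  [[0, 0, 0], 0, 0],
  [[0, 0, 0], 0, 0],
  [[0, 0, 0], 0, 0],
  [[0, 0, 0], 0, 0],
  [[0, 0, 0], 0, 0],
  [[0, 0, 0], 0, 0],
  [[0, 0, 0], 0, 0],
  [[0, 0, 0], 0, 0],
  [[0, 0, 0], 0, 0],
  [[0, 0, 0], 0, 0],
])

```text
time: 48.18
tcp_pos: [0.4874, 0.0202, 0.0284]
tool_rot: [-0.003, 0.712, -0.702, 0.003]
force: [7.8, -0.7, 3.2]
width: 0.0238
```

```bash
python3 - <<'E'
from h import *
c=viewer.read_camera("wrist"); st(); print(slide(c)[1])
E
```

```text
t 48.23 tcp [0.4874 0.0202 0.0284] yaw -89.17 F [ 8.7 -0.8  2.4] w 0.0241 j [-0.61  0.44  0.58  2.12 -0.39  0.67 -1.33]
(-0.064, np.float64(0.0275), [0.0298, 0.044, 0.047])
```

Emit:
move_arm([
  [[-0.001, 0, 0], 0, 0],
  [[0, 0, 0], 0, 0],
  [[0, 0, 0], 0, 0],
  [[0, 0, 0], 0, 0],
  [[0, 0, 0], 0, 0],
  [[0, 0, 0], 0, 0],
  [[0, 0, 0], 0, 0],
  [[0, 0, 0], 0, 0],
  [[0, 0, 0], 0, 0],
  [[0, 0, 0], 0, 0],
])

```text
time: 49.07
tcp_pos: [0.4865, 0.0202, 0.0284]
tool_rot: [-0.003, 0.712, -0.702, 0.003]
force: [8.8, -1.2, 2.7]
width: 0.0241
```

Emit:
move_arm([
  [[0.005, 0, 0], 0, 0],
  [[0.008, 0, 0], 0, 0],
  [[0.008, 0, 0], 0, 0],
  [[0.008, 0, 0], 0, 0],
  [[0.003, 0, 0], 0, 0],
  [[0.001, 0, 0], 0, 0],
  [[0, 0, 0], 0, 0],
  [[0, 0, 0], 0, 0.6],
  [[0, 0, 0], 0, 0.6],
  [[0, 0, 0], 0, 0.6],
])

```text
time: 49.9
tcp_pos: [0.5129, 0.0203, 0.0261]
tool_rot: [0.002, 0.712, -0.702, -0.002]
force: [0.6, 1.6, -0.0]
width: 0.0514
```

```bash
python3 - <<'E'
from h import *
c=viewer.read_camera("wrist"); st(); print(slide(c)[1])
E
```

```text
t 49.95 tcp [0.5133 0.0202 0.0262] yaw -89.13 F [-0.7  0.   0.2] w 0.0512 j [-0.58  0.49  0.57  2.05 -0.4   0.71 -1.31]
(-0.064, np.float64(-0.0012), [0.029, 0.044, 0.047])
```

Emit:
move_arm([
  [[0, 0, 0.03], 0, 0.6],
  [[0, 0, 0.04], 0, 1],
  [[0.025, 0, 0.02], 0, 1],
  [[0.035, 0, 0], 0, 1],
  [[0.0315, 0, 0], 0, 1],
  [[0, 0, -0.02], 0, 1],
  [[0, 0, -0.03], 0, 1],
  [[0, 0, -0.025], 0, 1],
  [[0, 0, -0.011], 0, 1],
  [[0, 0, 0], 0, 1],
])

```text
time: 50.78
tcp_pos: [0.6037, 0.0202, 0.0278]
tool_rot: [0.003, 0.712, -0.702, -0.002]
force: [-0.5, 0.2, -1.2]
width: 0.0855
```

Emit:
move_arm([
  [[0, 0, 0], 0, 0],
  [[0, 0, 0], 0, 0],
  [[0, 0, 0], 0, 0],
  [[0, 0, 0], 0, 0],
  [[0, 0, 0], 0, 0],
  [[0, 0, 0], 0, 0],
])

```text
time: 51.28
tcp_pos: [0.6087, 0.02, 0.0332]
tool_rot: [-0.001, 0.712, -0.702, 0.001]
force: [-0.6, -0.6, 6.1]
width: 0.0584
```

```bash
python3 - <<'E'
from h import *
st(); c=viewer.read_camera("wrist"); st(); print(slide(c)[1])
E
```

```text
t 51.28 tcp [0.6087 0.02   0.0332] yaw -89.16 F [-0.6 -0.6  6.1] w 0.0584 j [-0.52  0.61  0.56  1.83 -0.43  0.82 -1.3 ]
t 51.33 tcp [0.6087 0.0201 0.0332] yaw -89.15 F [-0.   0.   6.2] w 0.059 j [-0.52  0.61  0.56  1.83 -0.43  0.82 -1.3 ]
(-0.064, np.float64(0.0013), [0.0168, 0.0413])
```

Emit:
move_arm([
  [[0, 0, 0.02], 0, 0],
  [[0, 0, 0.04], 0, 0],
  [[0, 0, 0.04], 0, 0],
  [[-0.01, -0.026, 0], 0, 0],
  [[-0.012, -0.034, 0], 0, 0],
  [[-0.012, -0.034, 0], 0, 0],
  [[-0.012, -0.034, 0], 0, 0],
  [[-0.012, -0.034, 0], 0, 0],
  [[-0.012, -0.034, 0], -0.8, 0],
  [[-0.01, -0.033, 0], 0, 0],
])

```text
time: 52.17
tcp_pos: [0.5256, -0.2104, 0.1315]
tool_rot: [-0.0, 0.707, -0.707, -0.0]
force: [0.1, 0.5, -1.3]
width: 0.0588
```

Emit:
move_arm([
  [[0, 0, 0], 0, 0],
  [[0, 0, -0.02], 0, 0],
  [[0, 0, -0.03], 0, 0],
  [[0, 0, -0.03], 0, 0],
  [[0, 0, -0.02], 0, 0],
  [[0, 0, -0.009], 0, 0],
  [[0, 0, -0.003], 0, 0],
  [[0, 0, 0], 0, 0],
  [[0, 0, 0], 0, 0],
])

```text
time: 52.92
tcp_pos: [0.5281, -0.2094, 0.0205]
tool_rot: [-0.0, 0.707, -0.707, 0.001]
force: [0.6, 0.4, -2.3]
width: 0.0589
```

```bash
python3 - <<'E'
from h import *
st(); c=viewer.read_camera("wrist"); save(c,"w17"); st()
E
```

```text
t 52.92 tcp [ 0.5281 -0.2094  0.0205] yaw -89.96 F [ 0.6  0.4 -2.3] w 0.0589 j [-0.15  0.58  0.59  1.93 -0.46  0.76 -0.87]
t 52.97 tcp [ 0.5283 -0.2095  0.0208] yaw -89.95 F [-0.3  0.3 -1.8] w 0.059 j [-0.15  0.58  0.59  1.93 -0.46  0.76 -0.87]
```

View pics/w17.png

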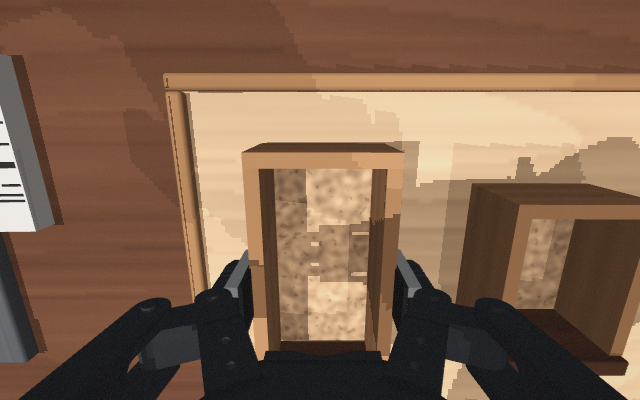

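Over the tray and clear of the rim and its neighbour. Lower, release, and back off.

Emit:
move_arm([
  [[0, 0, -0.003], 0, 0],
  [[0, 0, 0], 0, 0],
  [[0, 0, 0], 0, 1],
  [[0, 0, 0], 0, 1],
  [[0, 0, 0], 0, 1],
  [[0, 0, 0.03], 0, 1],
  [[0, 0, 0.04], 0, 1],
  [[0, 0, 0.04], 0, 1],
  [[0, 0.01, 0.04], 0, 1],
  [[0, 0.035, 0.03], 0, 1],
])

```text
time: 53.8
tcp_pos: [0.5274, -0.1733, 0.1978]
tool_rot: [0.0, -0.704, 0.71, -0.004]
force: [1.1, 0.6, -0.1]
width: 0.0856
```

Emit:
move_arm([
  [[0, 0.038, 0], 0, 1],
  [[0, 0.038, 0], 0, 1],
  [[0, 0.038, 0], 0, 1],
  [[0, 0.038, 0], 0, 1],
  [[0, 0.038, 0], 0, 1],
  [[0, 0.038, 0], 0, 1],
  [[0, 0.038, 0], 0, 1],
  [[0, 0.038, 0], 0, 1],
  [[0, 0, 0], 0, 1],
  [[0, 0, 0], 0, 1],
])

```text
time: 54.63
tcp_pos: [0.5266, 0.1397, 0.1931]
tool_rot: [0.0, 0.71, -0.705, -0.0]
force: [0.3, -0.0, 0.4]
width: 0.0855
```

```bash
python3 - <<'E'
from h import *
st()
for n,y in(("short",-.4265),("medium",-.3165),("longest",-.21)): c=find(n,(.525,y,0),z=.004,cams=("top",))
save(c,"t9"); c=viewer.read_camera("scene"); print([(q,r["p"],px2w(c,r["uv"],.01)[:2].round(3)) for q in("pointer",) for r in viewer.silhouettes(c,q)[:1]])
c=viewer.read_camera("top"); r=look(c,"cradle",(.61,.023),.08)
if r: print("cradle",fit(c,r["mask"]*1.,CR,(.603,.024,.013)))
E
```

```text
t 54.63 tcp [0.5266 0.1397 0.1931] yaw -89.61 F [ 0.3 -0.   0.4] w 0.0855 j [-0.86  0.29  0.63  1.85 -0.19  1.06 -1.72]
top [ 0.5257 -0.424  -0.0147] deg -0.8 err 0.19 876 bbox 491 521 189 227
top [ 0.5235 -0.316   0.0043] deg 0.2 err 0.15 1134 bbox 447 477 186 234
top [ 0.5145 -0.1765 -0.0862] deg -4.9 err 0.12 1439 bbox 392 420 183 245
[('pointer', 0.92, array([0.617, 0.023]))]
cradle (array([0.60235272, 0.02460187, 0.0258397 ]), np.float64(116.40392156862745))
```

View pics/t9.png

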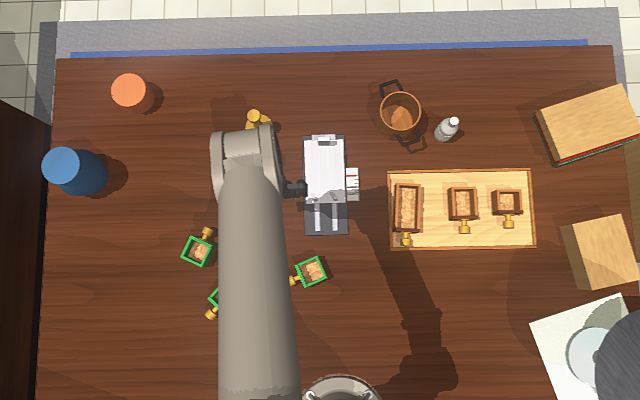

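Emit:
move_arm([
  [[-0.0075, -0.0395, 0], 0, 1],
  [[-0.0075, -0.0395, 0], 0, 1],
  [[-0.0075, -0.0395, 0], 0, 1],
  [[-0.0075, -0.0395, 0], 0, 1],
  [[-0.0075, -0.0395, 0], 0, 0.85],
  [[-0.0075, -0.0395, 0], 0, 0.85],
  [[-0.0075, -0.0395, 0], 0, 0.85],
  [[-0.0075, -0.0395, 0], 0, 0.85],
  [[0, 0, 0], 0, 0.85],
  [[0, 0, 0], 0, 0.85],
])

```text
time: 55.97
tcp_pos: [0.466, -0.1824, 0.1937]
tool_rot: [-0.0, -0.705, 0.709, -0.0]
force: [0.0, 0.9, -0.6]
width: 0.0725
```

```bash
python3 - <<'E'
from h import *
c=find("longest",(.515,-.1765,-.08),z=.004,cams=("scene","wrist"),rad=.08); save(c,"w18"); st()
E
```

```text
scene [ 0.515  -0.1789 -0.0177] deg -1.0 err 0.13 801 bbox 261 305 163 190
wrist [ 0.5146 -0.1799 -0.0857] deg -4.9 err 0.1 9283 bbox 287 360 66 231
t 56.17 tcp [ 0.4676 -0.1776  0.1932] yaw -89.78 F [ 0.5  0.  -1. ] w 0.0727 j [-0.42  0.22  0.8   1.95 -0.19  1.04 -1.1 ]
```

View pics/w18.png

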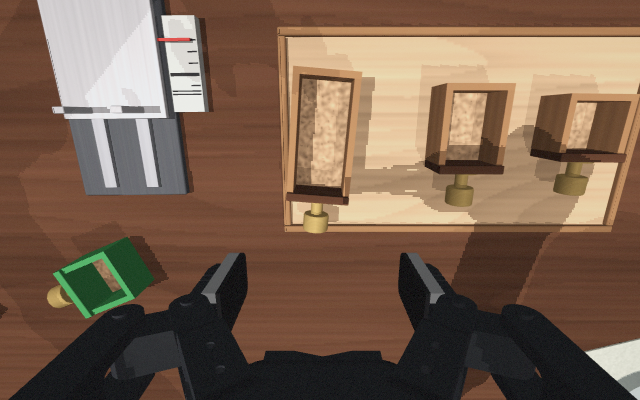

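Emit:
move_arm([
  [[0.025, -0.001, 0], -2.6, 0.85],
  [[0.0245, -0.0005, 0], -2.5, 0.85],
  [[0, 0, -0.03], 0, 0.85],
  [[0, 0, -0.04], 0, 0.85],
  [[0, 0, -0.04], 0, 0.85],
  [[0, 0, -0.035], 0, 0.85],
  [[0, 0, -0.02], 0, 0.85],
  [[0, 0, -0.01], 0, 0.85],
  [[0, 0, 0], 0, 0.85],
  [[0, 0, 0], 0, 0.85],
])

```text
time: 57.0
tcp_pos: [0.5174, -0.1802, 0.0189]
tool_rot: [0.0, -0.676, 0.737, -0.0]
force: [0.8, 0.1, 0.5]
width: 0.0728
```

Emit:
move_arm([
  [[0, 0, 0], 0, 0],
  [[0, 0, 0], 0, 0],
  [[0, 0, 0], 0, 0],
  [[0, 0, 0], 0, 0],
  [[0, 0, 0], 0, 0],
  [[0, 0, 0], 0, 0],
])

```text
time: 57.5
tcp_pos: [0.5186, -0.1811, 0.0205]
tool_rot: [0.001, -0.675, 0.737, -0.002]
force: [-0.8, 2.0, 6.9]
width: 0.0585
```

```bash
python3 - <<'E'
from h import *
st()
E
```

```text
t 57.5 tcp [ 0.5186 -0.1811  0.0205] yaw -95.04 F [-0.8  2.   6.9] w 0.0585 j [-0.23  0.57  0.63  1.98 -0.49  0.75 -0.97]
```

Emit:
move_arm([
  [[0, 0, 0.02], 0, 0],
  [[0.004, -0.01, 0], 2, 0],
  [[0.004, -0.01, 0], 2, 0],
  [[0.002, -0.008, 0], 1, 0],
  [[0, 0, 0], 0, 0],
  [[0, 0, -0.012], 0, 0],
  [[0, 0, -0.005], 0, 0],
  [[0, 0, -0.003], 0, 0],
  [[0, 0, 0], 0, 0],
  [[0, 0, 0], 0, 0],
])

```text
time: 58.33
tcp_pos: [0.526, -0.2078, 0.0205]
tool_rot: [0.001, -0.707, 0.707, 0.002]
force: [-8.0, 4.8, 24.3]
width: 0.0584
```

```bash
python3 - <<'E'
from h import *
st()
E
```

```text
t 58.33 tcp [ 0.526  -0.2078  0.0205] yaw -90.06 F [-8.   4.8 24.3] w 0.0584 j [-0.16  0.59  0.61  1.93 -0.48  0.77 -0.85]
```

Emit:
move_arm([
  [[0, 0, 0.002], 0, 0],
  [[0, 0, 0], 0, 0.9],
  [[0, 0, 0], 0, 0.9],
  [[0, 0, 0], 0, 0.9],
  [[0, 0, 0.03], 0, 0.9],
  [[0, 0, 0.04], 0, 0.9],
  [[0, 0, 0.04], 0, 0.9],
  [[-0.02, 0.03, 0.04], 0, 0.9],
  [[-0.02, 0.035, 0.03], 0, 0.9],
  [[-0.02, 0.035, 0], 0, 0.9],
])

```text
time: 59.17
tcp_pos: [0.4777, -0.1236, 0.1905]
tool_rot: [0.003, -0.705, 0.709, -0.004]
force: [1.4, 0.7, 0.3]
width: 0.0768
```

Emit:
move_arm([
  [[0, 0.038, 0], 0, 1],
  [[0, 0.038, 0], 0, 1],
  [[0, 0.038, 0], 0, 1],
  [[0, 0.038, 0], 0, 1],
  [[0, 0.038, 0], 0, 1],
  [[0, 0.038, 0], 0, 1],
  [[0, 0.038, 0], 0, 1],
  [[0, 0, 0], 0, 1],
  [[0, 0, 0], 0, 1],
  [[0, 0, 0], 0, 1],
])

```text
time: 60.0
tcp_pos: [0.4743, 0.1438, 0.1857]
tool_rot: [-0.001, -0.707, 0.707, -0.0]
force: [-0.2, -0.9, -0.2]
width: 0.0855
```

```bash
python3 - <<'E'
from h import *
st()
for n,y in(("short",-.4265),("medium",-.3165),("longest",-.21)): c=find(n,(.525,y,0),z=.004,cams=("top",))
c=find("longest",(.525,-.21,0),z=.004,cams=("scene",)); save(c,"s9")
c=viewer.read_camera("top"); r=look(c,"cradle",(.61,.023),.08)
if r: print("cradle",fit(c,r["mask"]*1.,CR,(.603,.024,.013)))
c=viewer.read_camera("wrist"); print(slide(c)[1])
E
```

```text
t 60.0 tcp [0.4743 0.1438 0.1857] yaw -90.04 F [-0.2 -0.9 -0.2] w 0.0855 j [-0.93  0.2   0.62  1.96 -0.13  1.02 -1.82]
top [ 0.5256 -0.4252  0.0285] deg 1.6 err 0.16 847 bbox 491 521 189 226
top [ 0.5227 -0.3156  0.002 ] deg 0.1 err 0.14 1108 bbox 447 478 186 233
top [ 0.5199 -0.2059  0.0009] deg 0.1 err 0.13 1419 bbox 404 432 181 242
scene [ 0.5234 -0.2061  0.0262] deg 1.5 err 0.09 793 bbox 254 296 159 188
cradle (array([0.60327661, 0.02684722, 0.00706321]), np.float64(136.23921568627452))
(-0.064, np.float64(-0.0012), [0.029, 0.044])
```

All three drawers are well inside the tray, and the gauge is empty and home. Handing in.

```bash
python3 -c "
from h import *
print(robot.hand_in())"
```

```text
the job is handed in; nothing more can be done
None
```

I checked the empty gauge and proved all three drawers that were present. They now stand in the tray, the gauge is empty and home, and the job is handed in with no verdict reported.

- **Drawers:** The short, medium and longest drawers were there and the long one was absent. I left the green look-alikes alone.
- **Empty gauge:** I drew the slide by its tab to about 29 mm, and it went home when released.
- **Knob pulls:** Each drawer was pulled by its knob to about 29–30 mm, read from the pointer with a wrist force of about 8–9 N, and held for over a second. The highest slide reading I took was about 30 mm, well short of the double line.
- **Knock:** After I set the longest drawer down it was found about 3 cm aside, against the tray rim. I regripped it and set it back in place, with a brief downward press of about 24 N on the tray floor.

The last camera fits put the drawer centres about 7–13 mm from the tray's centre in x, and at about +110, 0 and −110 mm in y. They showed at most 1.6° of turn. The slide read home, and the gripper was clear and touching nothing. I never measured drawer tilt directly; I judged it from the box fits matching the tray-floor height.

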